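Lean a gel cassette on the casting stand and dry-fit its comb

TASK

Set up a gel for casting: take the clear gel cassette from the drain rack and stand it on the foot bar of the sloped casting stand, taller plate to the back; the bar has been clamped at some height, so lower the cassette gently until you feel its foot rest before letting go, and leave it leaning flat against the backstop, centred, with its foot right back. Then slide the green comb from the rack's trough, teeth down and ridge to the front, into the gap between the cassette's plates until the ridge rests on the shorter plate's edge, and let go. The glass is brittle, so never press hard, and leave everything else where it is.

Things in the scene. Friction and masses are not known exactly. Their poses are not given: they have to be found in the camera images.
- stand_seat (a point): Casting stand: on the middle of the face of its white backstop (leans back 20 degrees from upright), level with the foot bar's floor at the bar's lowest setting. z runs up along the face, x square into the backstop (the cassette belongs on the -x side), y level. The foot bar is clamped with its floor anywhere from 0 to 16 mm up this z, not told: feel for it. It does not move.
- stand: The stand, fixed, origin under its grey base (136 x 116 mm). Foot bar floor: square to the backstop, 20 mm deep from face to lip; lip 7 mm high, 5 mm thick. Backstop 104 mm wide, 8 mm thick; from stand_seat up the slope it is 66 mm high, and 104 mm in two ears at the sides; the 60 mm cut-out between them leaves fingers free room behind a cassette's upper middle.
- cassette_center (a point): Centre of the loose gel cassette: two clear plates, blue strips between them at sides and bottom; 92 wide (y), 15 thick (x), 112 mm tall (z), 0.15 to 0.3 kg, one rigid piece. x points from the shorter front plate to the taller back plate. It starts upright in either wire slot of the rack; grasp it from above across its thickness, top middle. On the stand its axes match stand_seat's.
- cassette_heel (a point): Middle of the cassette's back lower edge, 7.5 mm behind and 56 mm below its centre; seated, it lies 0 to 16 mm straight up stand_seat's z. Plates, in the centre's frame: front x -7.5 to -3.5 mm with top edge at z +42 mm; back x +2.5 to +7.5 mm with top at z +56 mm, so 14 mm proud. The 6 mm gap between them is open at the top, 80 mm long in y, 90 mm deep.
- comb_center (a point): Loose green comb, 68 wide (y), 84 mm tall (z), 40 g: middle of its height, in the middle of its 4 mm thick blade (x). x points from ridge side to flat back. Starts upright in the rack's trough. Grasp its tab from above: 34 x 10 mm (x -5 to +5), z +2 to +42 mm. Teeth 24 mm long, tips at z -42. Fully home, this point is 58 mm above cassette_center along the cassette's z.
- comb_ridge (a point): Middle of the underside of the comb's ridge, which sticks out to 11 mm in front of the blade's middle and is 6 mm high and 68 mm wide: 16 mm below comb_center, 6 mm in front of it. When home it rests on the front plate's top edge, and the tab is wholly above the back plate.
- rack: Drain rack (fixed): white base 180 (x) by 108 mm (y), floor 10 mm above the bench, origin under its middle. Along its x: wire slots at -66 and -8 mm (steel loops 52 mm high, 18.6 mm apart inside) and the comb trough at +64 mm (walls 23 mm above the floor, 6 mm apart). Cassette, dam and comb stand upright on the floor, their x along the rack's x.
- buffer_dam: Grey opaque solid plate with black ribs, 92 x 15 x 84 mm tall, loose, in the rack's other wire slot; origin under its middle. Not to be moved.
- reagent_a: White bottle with red cap, 52 mm wide, 92 mm tall; origin under its middle. Bystander.
- serum_b: White bottle with yellow cap, 40 mm wide, 70 mm tall; origin under its middle. Bystander.
- reagent_b: Brown bottle with dark cap, 42 mm wide, 75 mm tall; origin under its middle. Bystander.
- wash_bottle: White wash bottle with bent spout, 66 mm wide, 186 mm tall; origin under its middle. Bystander.
- bench_timer: Small white timer lying on a red book, 66 x 62 x 18 mm; origin under its middle. Bystander.
There are look-alikes about, which are no part of the job. What is shaped like the part that bears cassette_center but orange is not meant.

How it is judged:
By the outcome, as a careful person would: the job done as asked, in the order asked, and still so for the second after the job is handed in, with the robot touching nothing.
It also fails if it takes over 67 s, if anything falls off the work surface, if the arm or the gripper's body presses on something with over 40 N, if the wrist force passes 120 N, or if a joint passes its speed limit or range.

ROBOT

A 6-joint arm with a two-finger parallel gripper is mounted at the origin on a cart in front of the work surface, level with it; the furniture and walls round the work are solid. World frame = base frame: x ahead of the robot, y to its left, z up, the work surface at z = 0. Lengths are in m, angles in rad, forces in N, time in s.
With the tool pointing down it reaches from about 0.3 to 0.825 m from the base axis. Payload 5.4 kg.
Tool frame: the origin (TCP) lies midway between the tips of the shut fingers; the grasp point (between the pads) lies 19 mm behind it; z points along the fingers, x is the direction in which the jaws open and shut, and the axes are right-handed (so a half turn about z gives the same grasp; the last joint's range is limited). The gripper opens to 92 mm and grips with 3 to 60 N. Pads are 20 mm wide; open, the fingers measure 128 mm over their backs; the gripper's body (75 mm by 189 mm) begins 69 mm behind the grasp point.
Start: joints at [-1.449, 0.158, 1.597, -0, 1.386, -0.21], TCP at [0.187, -0.544, 0.215] pointing down, gripper open.
Joint ranges: [-2.91, 2.91], [-0.94, 2.29], [0.18, 2.7], [-1.29, 4.43], [0.17, 2.64], [-3, 3]. Speed limits (rad/s): [2.57, 2.57, 3.14, 3.14, 3.14, 3.14].

INTERFACE

Orientations are given as a rotation vector (axis times angle).
In Python, from rig import ctrl gives the robot as it stands. The module is installed in compiled form; this text tells all that it offers.
- The arm moves only by the tool carry_out, never from a script. Its argument "increments" is a list of rows, each an object of numbers: "claw": the finger opening in m, from 0 to 0.0919; "tx", "ty", "tz": the shift along the tool's x, y, z in m; "yaw": the turn about the tool's z in degrees. In form: [{"claw": .., "tx": .., "ty": .., "tz": .., "yaw": ..}, ...]. A call has 1 to 20 rows; each row shifts and turns the commanded pose from where the row before left it, along the tool's axes as they then stand; what a row does not reach is not made up. A row lasts 1/8 s, in which the tool goes at most 62.5 mm and 10.7 degrees, less where a joint would pass 70% of its speed; a pose out of reach is approached as far as the arm can. A call with a gripper value outside its range is refused whole. The fingers move at their own pace and stop on an object; "grip_force" is the grip in N (left out, the last holds). Time passes only in rows, so rows that do not move let the fingers close. It gives the time, the measured TCP pose, the force and the opening at its end, in the units of the state.
- ctrl.observe(): the state, without advancing time (a new reading comes with each control period).
- ctrl.grab_frame(name): name is "scene" or "top"; returns a dict with "image" (480x640x3 uint8, red, green, blue), "fx", "fy", "cx", "cy" (pixels), "position" and "orientation" of the camera in the world. Camera axes: x right, y down, z forward; pixel columns grow to the right and rows downward; lengths in m; the calibration is good to about 2 mm. A picture is of the moment at which its call begins. There is no depth.
- ctrl.hand_in(): hands the job in, once; it reports no verdict.
The state is a dict: "time": time; "q": joint angles; "qvel": joint speeds; "joint_efforts": joint torques, N m; "position": TCP position; "orientation": TCP orientation; "contact_force": force on the tool from outside, world axes, zero at the start; "ft_torque": the same for the moment, N m; "opening": finger opening in m.
Only numpy, scipy, OpenCV 4.12 (cv2) and the standard library are available. Lean on these libraries where they do the work, as an engineer would, in place of code of your own. Each camera call takes 0.05 s, during which the arm holds its last target.

## Working session

There is one attempt and no reset: what is moved stays moved. The work goes in short steps, Python scripts to look and compute and a tool call to move; the robot and the scene stay as the last step left them, time stands still between calls to the robot, and variables do not carry over. Pictures are saved under pics/ and viewed, and the job is handed in when it is done.

Besides the shell and the picture viewer there is one more tool, called as name([rows], argument=value, ...), one row to a line, values as JSON. carry_out: Moves the arm, as the interface text tells. Its arguments: {"type":"object","properties":{"increments":{"type":"array"},"grip_force":{"type":"number"}},"required":["increments"]}

```bash
mkdir -p pics; ls
python3 - <<'E'
from rig import ctrl
import cv2,pickle
s=ctrl.observe(); print({k:(v if not hasattr(v,'round') else v) for k,v in s.items()})
for n in("scene","top"):
    f=ctrl.grab_frame(n); pickle.dump(f,open(n+'0.pkl','wb'))
    cv2.imwrite(f'pics/{n}0.png',f['image'][:,:,::-1]); print(n,f['fx'],f['fy'],f['cx'],f['cy'],f['position'],f['orientation'])
E
```

```text
pics
{'time': 0.0, 'q': array([-1.44910148e+00,  1.59034984e-01,  1.59822307e+00, -2.13025805e-05,
        1.38619290e+00, -2.10089893e-01]), 'qvel': array([ 1.59318774e-03, -2.19020894e-03, -5.53461877e-04,  4.00428057e-04,
       -9.49251338e-04, -5.99114906e-05]), 'joint_efforts': array([-3.79647418e-04, -3.85568976e+01, -3.22111380e+01,  7.01084733e-02,
        3.79467197e-02, -1.37772568e-04]), 'position': array([ 0.18719685, -0.54301503,  0.21363141]), 'orientation': array([-2.55667491e+00,  1.82331884e+00,  1.99423978e-03]), 'contact_force': array([ 0.70240486, -0.18649228, -0.34934774]), 'ft_torque': array([-0.03541737,  0.04093101,  0.0075104 ]), 'opening': 0.09175188232582107}
scene 505.80746077181374 505.80746077181374 315.3340932435536 241.19352629322 [-0.40469134 -0.6566119   0.79630968] [-1.95012497  0.99606407 -0.55129288]
top 525.559728214496 525.559728214496 313.3736974929598 233.59097367176395 [ 0.26214811 -0.01088516  1.29892799] [-2.09266491  2.14082104 -0.19202861]
```

View pics/scene0.png

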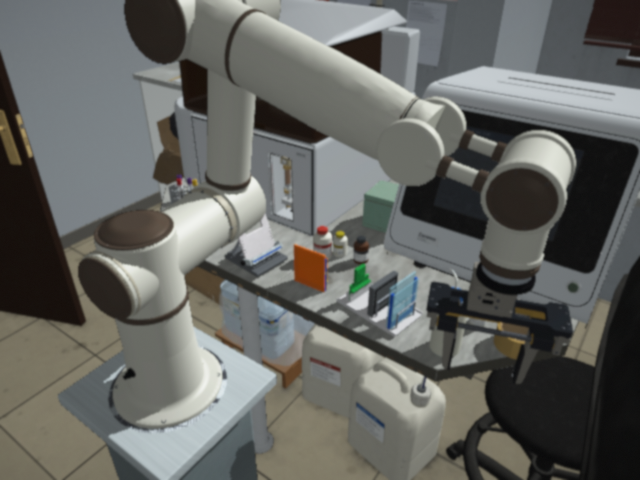

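View pics/top0.png

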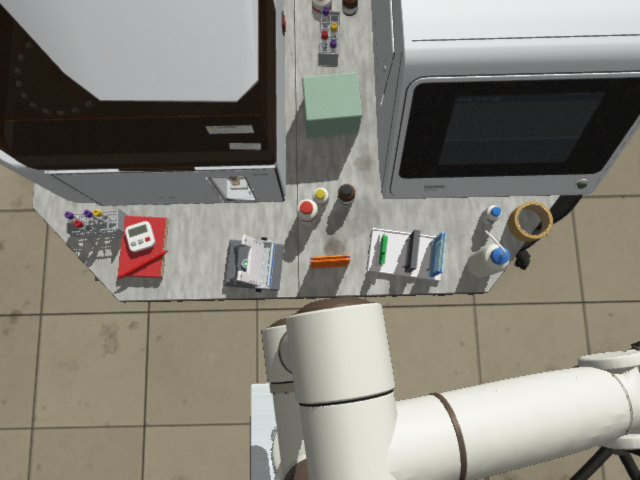

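Run:
```python
import cv2
t=cv2.imread('pics/top0.png'); s=cv2.imread('pics/scene0.png')
cv2.imwrite('pics/c1.png',cv2.resize(t[180:305,360:510],None,fx=5,fy=4.8*5/4.8,interpolation=2)[:600])
cv2.imwrite('pics/c2.png',cv2.resize(t[215:305,210:360],None,fx=5,fy=5,interpolation=2))
cv2.imwrite('pics/c3.png',cv2.resize(s[210:350,220:440],None,fx=3.6,fy=3.6,interpolation=2))
```

```text
(no output)
```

View pics/c1.png

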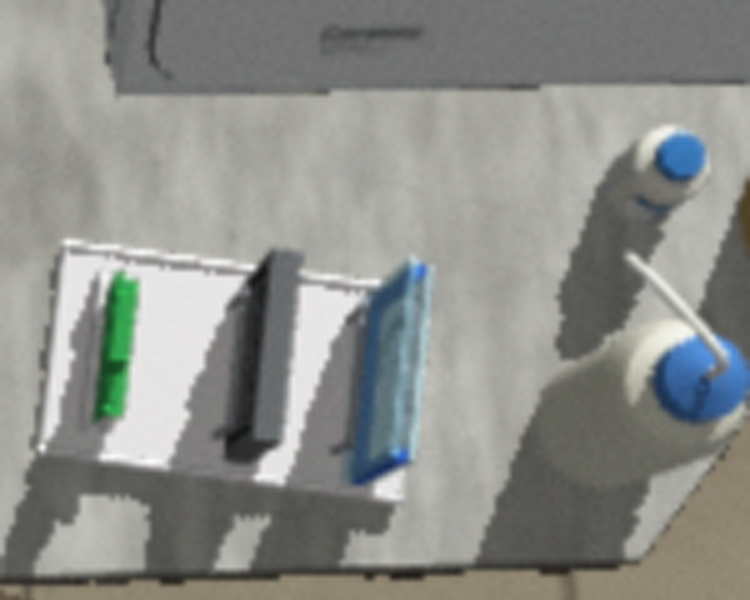

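View pics/c2.png

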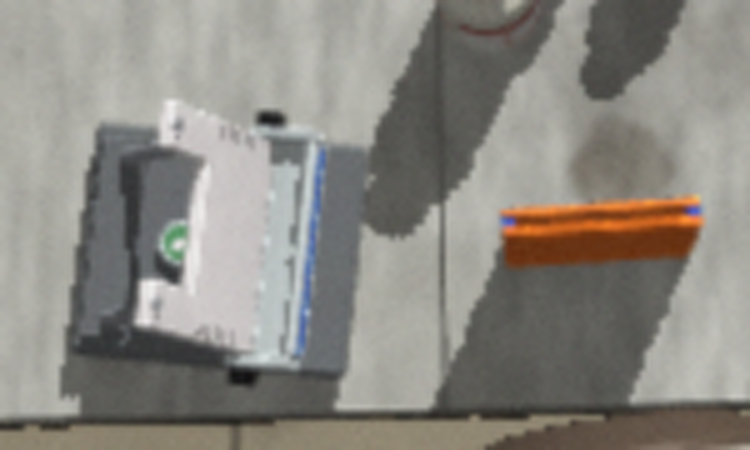

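View pics/c3.png

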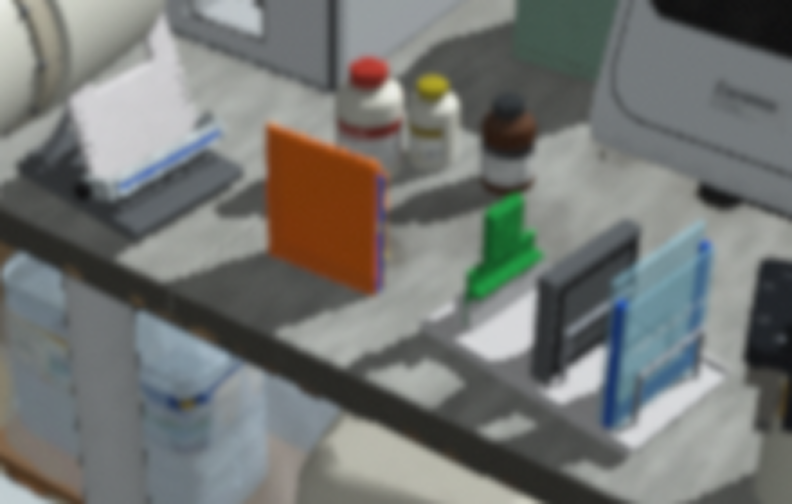

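Run:
```python
import cv2
t=cv2.imread('pics/top0.png'); s=cv2.imread('pics/scene0.png')
cv2.imwrite('pics/d1.png',cv2.resize(t[225:285,422:452],None,fx=10,fy=10,interpolation=0))
cv2.imwrite('pics/d2.png',cv2.resize(s[265:335,380:425],None,fx=8,fy=8,interpolation=0))
cv2.imwrite('pics/d3.png',cv2.resize(t[225:275,366:406],None,fx=12,fy=12,interpolation=0))
cv2.imwrite('pics/d4.png',cv2.resize(s[260:300,340:380],None,fx=14,fy=14,interpolation=0))
```

```text
(no output)
```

View pics/d1.png

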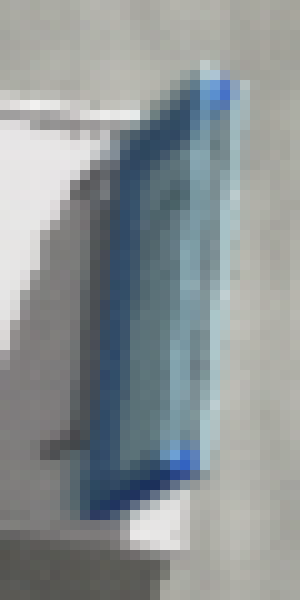

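View pics/d2.png

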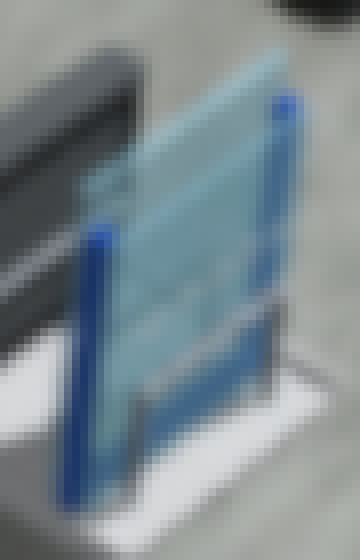

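View pics/d3.png

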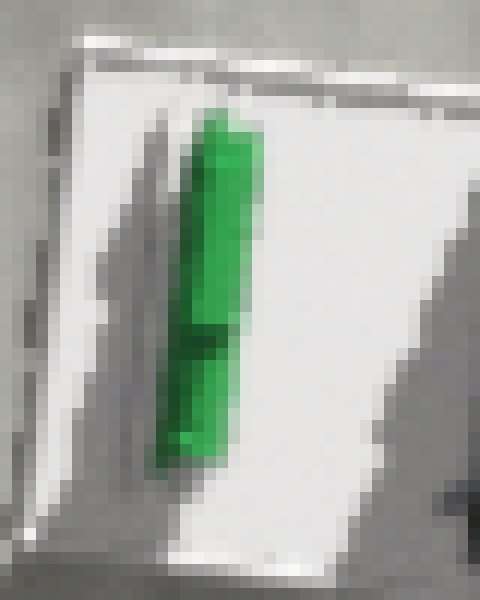

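View pics/d4.png

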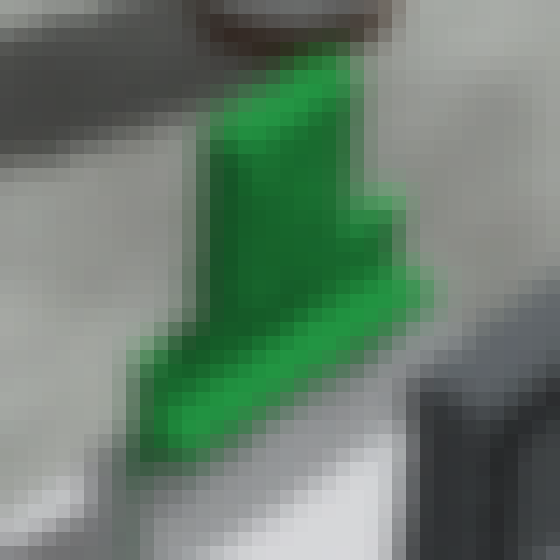

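```bash
cat > h.py <<'E'
import numpy as np,cv2,pickle
from scipy.spatial.transform import Rotation as R
def ld(n): return pickle.load(open(n,'rb'))
def ray(f,u,v):
    d=R.from_rotvec(f['orientation']).apply([(u-f['cx'])/f['fx'],(v-f['cy'])/f['fy'],1.]); return np.array(f['position']),d/np.linalg.norm(d)
def atz(f,u,v,z):
    o,d=ray(f,u,v); return o+d*(z-o[2])/d[2]
def proj(f,p):
    c=R.from_rotvec(f['orientation']).inv().apply(np.array(p)-f['position']); return f['cx']+f['fx']*c[0]/c[2], f['cy']+f['fy']*c[1]/c[2]
def tri(f,a,g,b):
    o1,d1=ray(f,*a);o2,d2=ray(g,*b)
    A=np.array([d1,-d2]).T; s=np.linalg.lstsq(A,o2-o1,rcond=None)[0]
    p,q=o1+s[0]*d1,o2+s[1]*d2; return (p+q)/2,np.linalg.norm(p-q)
np.set_printoptions(precision=4,suppress=True)
E
python3 - <<'E'
from h import *
T=ld('top0.pkl');S=ld('scene0.pkl')
def blobs(f,m,box,lo):
    x0,y0,x1,y1=box
    n,l,st,c=cv2.connectedComponentsWithStats(m[y0:y1,x0:x1].astype('uint8'))
    return [(tuple(np.round(c[i]+[x0,y0],2)),int(st[i,4])) for i in range(1,n) if st[i,4]>=lo]
for f,n,b in((T,'top',(420,225,456,285)),(S,'scene',(380,262,425,335))):
    r,g,bl=[f['image'][:,:,i].astype(int) for i in range(3)]
    print(n,'bright blue',blobs(f,(bl>170)&(bl-r>110),b,2))
for f,n,b in((T,'top',(366,225,406,275)),(S,'scene',(335,255,385,310))):
    r,g,bl=[f['image'][:,:,i].astype(int) for i in range(3)]
    m=(g-r>50)&(g-bl>30); print(n,'green',blobs(f,m,b,2)); m=(g>130)&(g-r>80)&(g-bl>30); print(n,'brightgreen',blobs(f,m,b,2))
# rack corners at z=.01
for u,v in((373,228.8),(368.4,270.3)): print(atz(T,u,v,.01))
a=tri(T,(444,234.5),S,(416,278));b=tri(T,(440.2,271.2),S,(392.6,294.5));print(a,b)
E
```

```text
top bright blue [((np.float64(443.5), np.float64(234.0)), 2), ((np.float64(439.67), np.float64(270.67)), 3)]
scene bright blue []
top green [((np.float64(383.44), np.float64(248.48)), 131)]
top brightgreen [((np.float64(384.18), np.float64(243.45)), 56), ((np.float64(382.8), np.float64(258.55)), 20)]
scene green [((np.float64(359.53), np.float64(278.54)), 316)]
scene brightgreen [((np.float64(360.04), np.float64(267.04)), 24), ((np.float64(365.5), np.float64(275.0)), 2), ((np.float64(360.39), np.float64(285.1)), 61)]
[ 0.5198 -0.1501  0.01  ]
[ 0.4159 -0.1343  0.01  ]
(array([ 0.4832, -0.3024,  0.1072]), np.float64(0.0005797794497002198)) (array([ 0.3987, -0.2881,  0.107 ]), np.float64(0.0005800191628596385))
```

```bash
python3 - <<'E'
from h import *
T=ld('top0.pkl');S=ld('scene0.pkl')
a=tri(T,(443.5,234),S,(415.5,277.6));b=tri(T,(439.7,270.7),S,(392.1,294));print(a,b)
print('tab top scene',atz(S,360.04,267.04,.094))
print('ridge scene',atz(S,360.39,285.1,.039))
p=atz(S,360.04,267.04,.094);print(proj(T,p))
r,g,bl=[T['image'][:,:,i].astype(int) for i in range(3)]
m=(g-r>50)&(g-bl>30)
for v in range(232,266):
    u=np.nonzero(m[v,366:406])[0]+366
    if len(u): print(v,u.min(),u.max(),g[v,u])
E
python3 - <<'E'
import cv2
t=cv2.imread('pics/top0.png'); s=cv2.imread('pics/scene0.png')
cv2.imwrite('pics/e1.png',cv2.resize(t[228:298,218:292],None,fx=8,fy=8,interpolation=0))
cv2.imwrite('pics/e2.png',cv2.resize(s[215:280,220:295],None,fx=9,fy=9,interpolation=0))
E
```

```text
(array([ 0.4842, -0.3011,  0.1072]), np.float64(0.00010722568057685429)) (array([ 0.3996, -0.2867,  0.1073]), np.float64(8.926763255864217e-05))
tab top scene [ 0.4614 -0.1677  0.094 ]
ridge scene [ 0.4644 -0.1702  0.039 ]
(np.float64(385.2766180471953), np.float64(246.07288452426405))
235 383 384 [155 180]
236 383 386 [146 167 178 179]
237 383 387 [140 163 166 172 203]
238 382 387 [ 95 150 177 176 174 195]
239 382 386 [ 82 127 161 166 167]
240 382 386 [ 90 130 159 166 165]
241 382 386 [105 144 159 163 166]
242 382 386 [104 144 160 164 173]
243 382 386 [ 98 149 161 166 179]
244 382 386 [ 97 152 163 160 170]
245 382 386 [101 155 164 168 181]
246 382 386 [112 159 164 168 191]
247 381 386 [ 95 118 160 163 166 182]
248 381 385 [ 92 126 159 165 167]
249 381 385 [ 92 135 160 163 163]
250 381 385 [ 91 146 161 163 166]
251 381 385 [ 92 142 158 164 181]
252 382 385 [ 86  95 103 151]
253 383 385 [ 77 101 170]
254 383 385 [ 97 137 181]
255 381 385 [ 89 113 149 164 190]
256 381 385 [ 92 117 156 170 191]
257 381 385 [ 90 128 159 168 194]
258 381 384 [ 97 142 160 170]
259 381 384 [101 147 162 173]
260 380 384 [ 80 109 136 161 173]
261 380 384 [108 171 160 165 175]
262 380 384 [ 86 132 163 173 179]
```

View pics/e1.png

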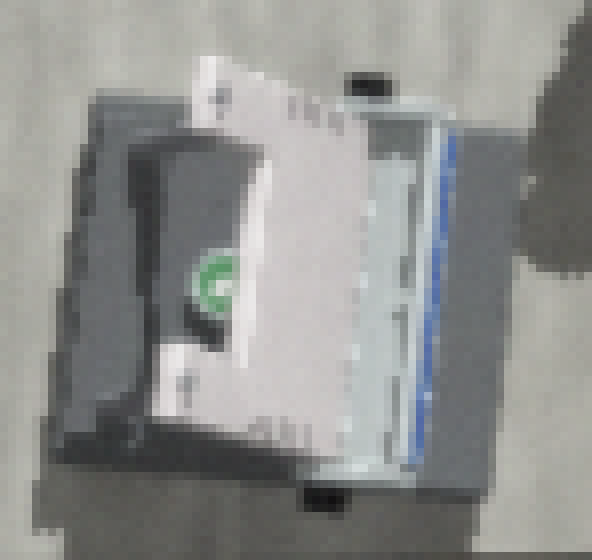

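View pics/e2.png

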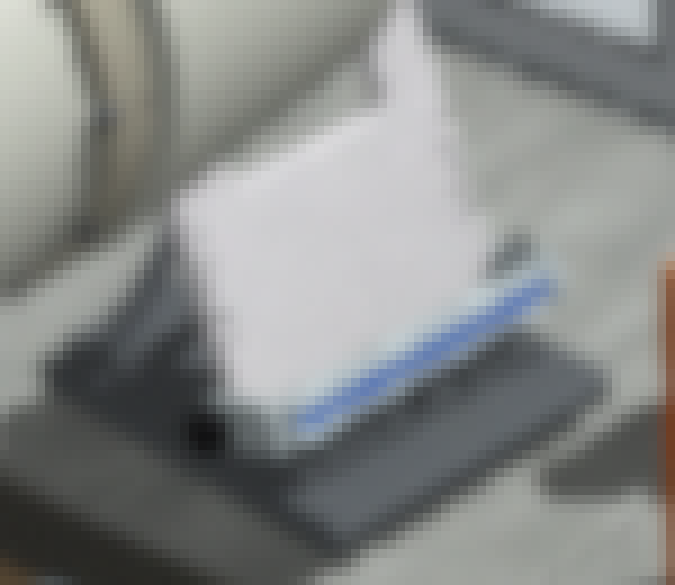

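Run:
```python
from h import *
T=ld('top0.pkl');S=ld('scene0.pkl')
print('tab top',atz(T,384.5,245.3,.094))
print('wash cap',atz(T,497,257,.186),atz(T,491,255,.16),'spout',atz(T,485,231,.186),atz(T,485,231,.15),atz(T,504,252,.186))
from scipy.spatial.transform import Rotation as R
M=R.from_rotvec([-2.55667491e+00,  1.82331884e+00,  1.99423978e-03]).as_matrix();print(M)
d=np.array([.4419,-.2939,.2136])-[ 0.18719685, -0.54301503,  0.21363141]
print('tool shift',M.T@d, np.degrees(np.arctan2(M[1,0],M[0,0])))
for n,uv in dict(base_tl=(97,95),base_bl=(50,460),base_br=(487,497),base_tr=(527,130)).items():
    u,v=218+uv[0]/8-.5,228+uv[1]/8-.5; print(n,atz(T,u,v,.012))
```

```text
tab top [ 0.4633 -0.166   0.094 ]
wash cap [ 0.417  -0.3921  0.186 ] [ 0.4253 -0.3883  0.16  ] spout [ 0.474  -0.3713  0.186 ] [ 0.4808 -0.383   0.15  ] [ 0.4274 -0.4079  0.186 ]
[[ 0.3257 -0.9455 -0.0002]
 [-0.9455 -0.3257  0.0018]
 [-0.0018 -0.0004 -1.    ]]
tool shift [-0.1526 -0.322   0.0004] -70.9898904444905
base_tl [0.5011 0.2082 0.012 ]
base_bl [0.3876 0.2217 0.012 ]
base_br [0.3733 0.0877 0.012 ]
base_tr [0.4868 0.0742 0.012 ]
```

carry_out([
  {"tx": -0.0127, "ty": -0.0268, "claw": 0.04},
  {"tx": -0.0127, "ty": -0.0268},
  {"tx": -0.0127, "ty": -0.0268},
  {"tx": -0.0127, "ty": -0.0268},
  {"tx": -0.0127, "ty": -0.0268},
  {"tx": -0.0127, "ty": -0.0268},
  {"tx": -0.0127, "ty": -0.0268},
  {"tx": -0.0127, "ty": -0.0268},
  {"tx": -0.0127, "ty": -0.0268},
  {"tx": -0.0127, "ty": -0.0268},
  {"tx": -0.0127, "ty": -0.0268},
  {"tx": -0.0127, "ty": -0.0268},
  {"yaw": 9.6},
  {"yaw": 9.6},
  {"yaw": 9.5},
  {},
], grip_force=8)

```text
schema error: expected keys claw, tx, ty, tz, yaw
```

```bash
cat >> h.py <<'E'
def snap(k):
    from rig import ctrl
    for n in("scene","top"):
        f=ctrl.grab_frame(n); pickle.dump(f,open(f'{n}{k}.pkl','wb')); cv2.imwrite(f'pics/{n}{k}.png',f['image'][:,:,::-1])
def st():
    from rig import ctrl
    s=ctrl.observe(); M=R.from_rotvec(s['orientation']).as_matrix()
    print('t',round(s['time'],2),'p',s['position'],'yawdir',np.degrees(np.arctan2(M[1,0],M[0,0])),'tilt',M[:,2],'F',s['contact_force'],'T',s['ft_torque'],'op',s['opening'])
    return s,M
E
python3 -c "
from h import *
snap(1);st()"
```

```text
t 0.2 p [ 0.1872 -0.5433  0.214 ] yawdir -70.98910093907715 tilt [-0.0001  0.0011 -1.    ] F [ 0.4527  0.51   -0.3341] T [0.026  0.0065 0.0042] op 0.09210615982796837
```

View pics/scene1.png

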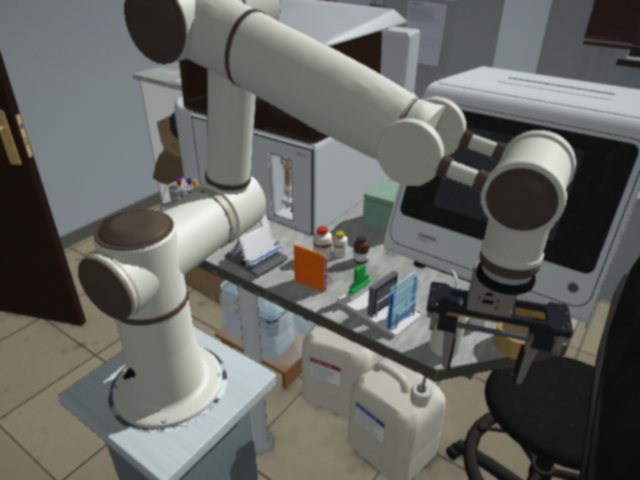

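View pics/top1.png

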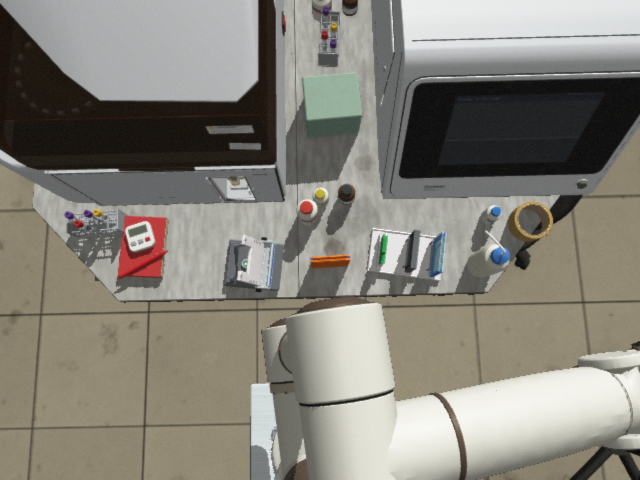

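The call was refused because every row needs all five keys; nothing has changed in the scene.

carry_out([
  {"claw": 0.04, "tx": -0.0127, "ty": -0.0268, "tz": 0, "yaw": 0},
  {"claw": 0.04, "tx": -0.0127, "ty": -0.0268, "tz": 0, "yaw": 0},
  {"claw": 0.04, "tx": -0.0127, "ty": -0.0268, "tz": 0, "yaw": 0},
  {"claw": 0.04, "tx": -0.0127, "ty": -0.0268, "tz": 0, "yaw": 0},
  {"claw": 0.04, "tx": -0.0127, "ty": -0.0268, "tz": 0, "yaw": 0},
  {"claw": 0.04, "tx": -0.0127, "ty": -0.0268, "tz": 0, "yaw": 0},
  {"claw": 0.04, "tx": -0.0127, "ty": -0.0268, "tz": 0, "yaw": 0},
  {"claw": 0.04, "tx": -0.0127, "ty": -0.0268, "tz": 0, "yaw": 0},
  {"claw": 0.04, "tx": -0.0127, "ty": -0.0268, "tz": 0, "yaw": 0},
  {"claw": 0.04, "tx": -0.0127, "ty": -0.0268, "tz": 0, "yaw": 0},
  {"claw": 0.04, "tx": -0.0127, "ty": -0.0268, "tz": 0, "yaw": 0},
  {"claw": 0.04, "tx": -0.0127, "ty": -0.0268, "tz": 0, "yaw": 0},
  {"claw": 0.04, "tx": 0, "ty": 0, "tz": 0, "yaw": 9.6},
  {"claw": 0.04, "tx": 0, "ty": 0, "tz": 0, "yaw": 9.6},
  {"claw": 0.04, "tx": 0, "ty": 0, "tz": 0, "yaw": 9.5},
  {"claw": 0.04, "tx": 0, "ty": 0, "tz": 0, "yaw": 0},
], grip_force=8)

```text
time: 2.2
position: [0.4416, -0.2946, 0.2144]
orientation: [-2.028, 2.399, 0.001]
contact_force: [-0.8, 0.4, 0.5]
opening: 0.0398
```

```bash
python3 -c "
from h import *
snap(2);st()
s=cv2.imread('pics/scene2.png');cv2.imwrite('pics/s2c.png',cv2.resize(s[180:360,200:500],None,fx=2.6,fy=2.6,interpolation=2))"
```

```text
t 2.3 p [ 0.4416 -0.2947  0.2145] yawdir -99.52440719041552 tilt [-0.0002  0.0002 -1.    ] F [ 0.2283 -0.2621  0.4316] T [0.0269 0.0026 0.0023] op 0.0404489601177872
```

View pics/s2c.png

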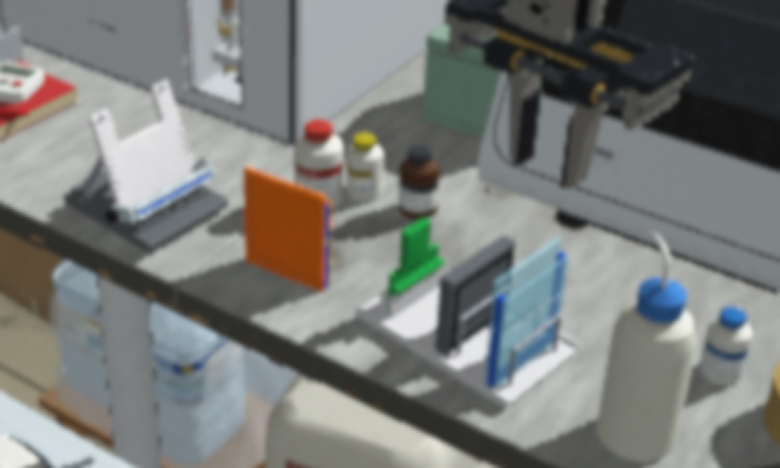

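View pics/top2.png

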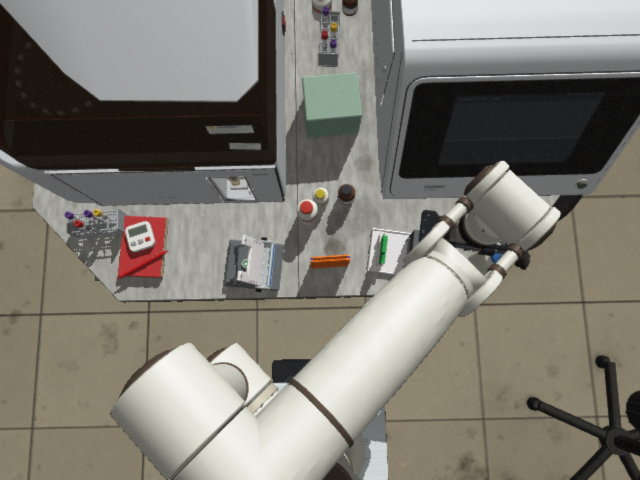

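Run:
```python
from h import *
T=ld('top0.pkl');S=ld('scene2.pkl')
print('tip',tri(T,(485,231),S,(452.2,269.9)),'cap',tri(T,(497.5,256),S,(454.1,291.5)))
s=cv2.imread('pics/scene2.png')
cv2.imwrite('pics/e3.png',cv2.resize(s[205:280,220:290],None,fx=8,fy=8,interpolation=0))
cv2.imwrite('pics/e4.png',cv2.resize(s[262:362,425:475],None,fx=6,fy=6,interpolation=0))
```

```text
tip (array([ 0.4793, -0.3803,  0.1645]), np.float64(0.00449919711728337)) cap (array([ 0.4257, -0.4079,  0.1526]), np.float64(0.006671705390383535))
```

View pics/e3.png

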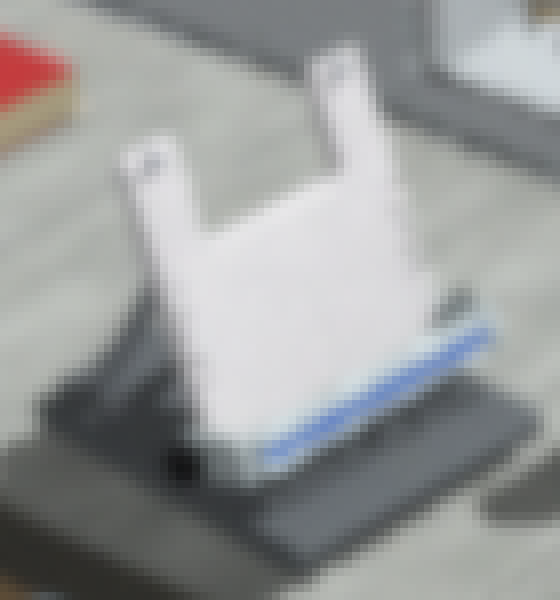

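View pics/e4.png

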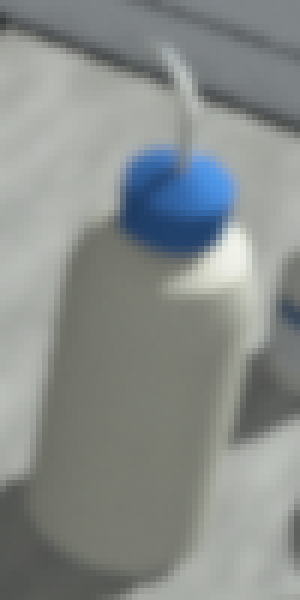

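carry_out([
  {"claw": 0.04, "tx": 0, "ty": 0, "tz": 0.03, "yaw": 0},
  {"claw": 0.04, "tx": 0, "ty": 0, "tz": 0.03, "yaw": 0},
  {"claw": 0.04, "tx": 0, "ty": 0, "tz": 0.03, "yaw": 0},
  {"claw": 0.04, "tx": 0, "ty": 0, "tz": 0.02, "yaw": 0},
  {"claw": 0.04, "tx": 0, "ty": 0, "tz": 0.0105, "yaw": 0},
  {"claw": 0.04, "tx": 0, "ty": 0, "tz": 0, "yaw": 0},
], grip_force=10)

```text
time: 3.05
position: [0.4415, -0.2945, 0.0937]
orientation: [2.027, -2.4, -0.002]
contact_force: [-0.3, 0.0, -0.1]
opening: 0.0397
```

```bash
python3 -c "
from h import *
snap(3);st()
s=cv2.imread('pics/scene3.png');cv2.imwrite('pics/s3c.png',cv2.resize(s[220:360,320:500],None,fx=4,fy=4,interpolation=2))"
```

```text
t 3.15 p [ 0.4422 -0.2953  0.0951] yawdir -99.65952820098683 tilt [ 0.0011 -0.0012 -1.    ] F [ 0.1382 -0.9698  0.1028] T [ 0.0093 -0.0336  0.0243] op 0.039656591682166155
```

View pics/s3c.png

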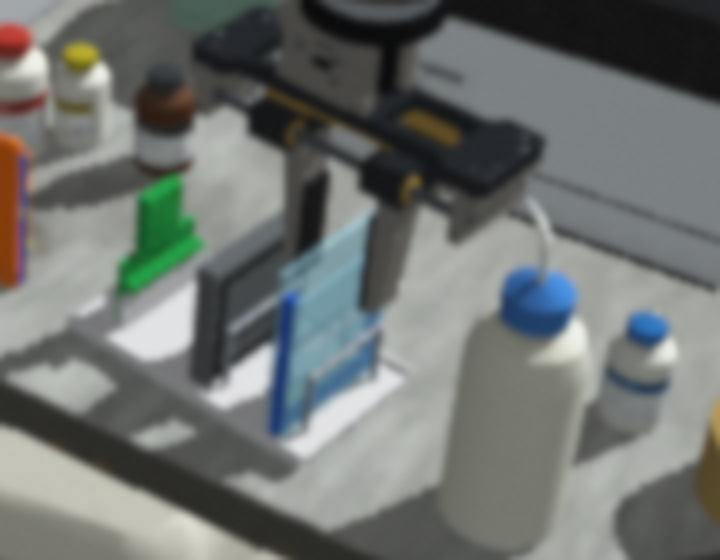

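carry_out([
  {"claw": 0.025, "tx": 0, "ty": 0, "tz": 0, "yaw": 0},
  {"claw": 0.02, "tx": 0, "ty": 0, "tz": 0, "yaw": 0},
  {"claw": 0.01, "tx": 0, "ty": 0, "tz": 0, "yaw": 0},
  {"claw": 0.01, "tx": 0, "ty": 0, "tz": 0, "yaw": 0},
  {"claw": 0.01, "tx": 0, "ty": 0, "tz": 0, "yaw": 0},
], grip_force=10)

```text
time: 3.78
position: [0.4419, -0.2948, 0.0945]
orientation: [-2.026, 2.401, -0.001]
contact_force: [0.5, 1.1, 3.1]
opening: 0.0152
```

```bash
python3 -c "
from h import *
for i in range(3): st()"
```

```text
t 3.77 p [ 0.4419 -0.2948  0.0945] yawdir -99.68463278753738 tilt [ 0.0004 -0.0002 -1.    ] F [0.4764 1.0619 3.1133] T [ 0.328 -0.048  0.074] op 0.01517024737420194
t 3.77 p [ 0.4419 -0.2948  0.0945] yawdir -99.68463278753738 tilt [ 0.0004 -0.0002 -1.    ] F [0.4764 1.0619 3.1133] T [ 0.328 -0.048  0.074] op 0.01517024737420194
t 3.77 p [ 0.4419 -0.2948  0.0945] yawdir -99.68463278753738 tilt [ 0.0004 -0.0002 -1.    ] F [0.4764 1.0619 3.1133] T [ 0.328 -0.048  0.074] op 0.01517024737420194
```

Run:
```python
from h import *
T=ld('top0.pkl');S=ld('scene2.pkl')
t=lambda x,y:(218+x/8-.5,228+y/8-.5)
s=lambda x,y:(220+x/8-.5,205+y/8-.5)
P={}
for n,a,b in (('cut near',(248,368),(205,240)),('cut far',(271,158),(337,183)),('ear near outer',(155,415),(122,152)),('ear far outer',(207,57),(362,46)),('blue far',(452,132),(492,333)),('blue near',(416,463),(265,457)),
  ('base rfar',(527,130),(540,425)),('base rnear',(487,497),(290,570)),('face foot far',(372,125),(432,300)),('ear near inner',(160,345),(185,137)),('ear far inner',(190,130),(312,58))):
    p=tri(T,t(*a),S,s(*b)); P[n]=p[0]; print(n,p)
d=lambda a,b:print(a,b,P[a]-P[b],np.linalg.norm(P[a]-P[b]),np.degrees(np.arctan2(-(P[a]-P[b])[1],(P[a]-P[b])[0])))
d('cut far','cut near');d('ear far outer','ear near outer');d('blue far','blue near');d('ear far inner','ear near inner');d('base rfar','base rnear')
pickle.dump(P,open('P.pkl','wb'))
```

```text
cut near (array([0.4041, 0.1495, 0.0987]), np.float64(0.000379600806846517))
cut far (array([0.4653, 0.1445, 0.0927]), np.float64(0.0025782401888369277))
ear near outer (array([0.3886, 0.1699, 0.1323]), np.float64(0.002324037739720302))
ear far outer (array([0.4903, 0.1559, 0.1304]), np.float64(0.0028653415689917114))
blue far (array([0.4817, 0.0947, 0.0425]), np.float64(0.0008104020452506927))
blue near (array([0.3809, 0.1068, 0.0427]), np.float64(0.0009828615229789924))
base rfar (array([0.486 , 0.0756, 0.0101]), np.float64(0.003412158925161876))
base rnear (array([0.3722, 0.0891, 0.0101]), np.float64(0.003625817856570657))
face foot far (array([0.4827, 0.1198, 0.0461]), np.float64(0.002440005934718782))
ear near inner (array([0.4106, 0.1672, 0.1283]), np.float64(0.008137271988902484))
ear far inner (array([0.469 , 0.1598, 0.134 ]), np.float64(0.0035467035306134265))
cut far cut near [ 0.0612 -0.005  -0.006 ] 0.061677453869108764 4.674545878441028
ear far outer ear near outer [ 0.1017 -0.0141 -0.0019] 0.10269072223935091 7.874439872831988
blue far blue near [ 0.1008 -0.0121 -0.0002] 0.10153065868522128 6.8689826080381735
ear far inner ear near inner [ 0.0583 -0.0074  0.0057] 0.05908610223016673 7.186684575674537
base rfar base rnear [ 0.1138 -0.0135 -0.0001] 0.11463122949102529 6.775925903044037
```

carry_out([
  {"claw": 0.01, "tx": 0, "ty": 0, "tz": -0.004, "yaw": 0},
  {"claw": 0.01, "tx": 0, "ty": 0, "tz": -0.012, "yaw": 0},
  {"claw": 0.01, "tx": 0, "ty": 0, "tz": -0.02, "yaw": 0},
  {"claw": 0.01, "tx": 0, "ty": 0, "tz": -0.03, "yaw": 0},
  {"claw": 0.01, "tx": 0, "ty": 0, "tz": -0.035, "yaw": 0},
  {"claw": 0.01, "tx": 0, "ty": 0, "tz": -0.035, "yaw": 0},
  {"claw": 0.01, "tx": 0, "ty": 0, "tz": -0.018, "yaw": 0},
  {"claw": 0.01, "tx": 0, "ty": 0, "tz": -0.006, "yaw": 0},
  {"claw": 0.01, "tx": 0, "ty": 0, "tz": 0, "yaw": 0},
  {"claw": 0.01, "tx": 0, "ty": 0, "tz": 0, "yaw": 0},
], grip_force=10)

```text
time: 5.03
position: [0.4411, -0.2942, 0.2524]
orientation: [2.026, -2.401, -0.005]
contact_force: [-0.7, 0.7, -2.2]
opening: 0.015
```

```bash
python3 -c "
from h import *
snap(4);st()
s=cv2.imread('pics/scene4.png');cv2.imwrite('pics/s4c.png',cv2.resize(s[160:340,330:500],None,fx=3.3,fy=3.3,interpolation=2))"
```

```text
t 5.12 p [ 0.4412 -0.2943  0.2528] yawdir -99.69281671003044 tilt [-0.0016  0.0017 -1.    ] F [-0.2322  0.6263 -2.1683] T [ 0.0166  0.0094 -0.022 ] op 0.015078920797604744
```

View pics/s4c.png

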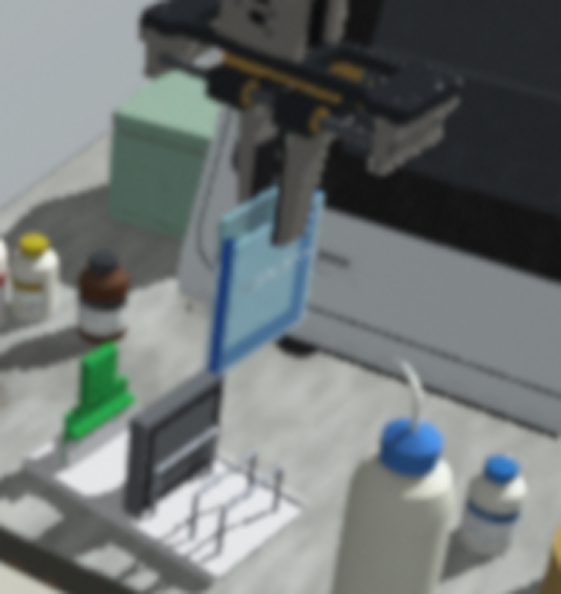

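carry_out([
  {"claw": 0.01, "tx": 0, "ty": 0, "tz": 0, "yaw": -2.9},
  {"claw": 0.01, "tx": -0.015, "ty": 0.00435, "tz": 0, "yaw": 0},
  {"claw": 0.01, "tx": -0.0345, "ty": 0.00435, "tz": 0, "yaw": 0},
  {"claw": 0.01, "tx": -0.0345, "ty": 0.00435, "tz": 0, "yaw": 0},
  {"claw": 0.01, "tx": -0.0345, "ty": 0.00435, "tz": 0, "yaw": 0},
  {"claw": 0.01, "tx": -0.0345, "ty": 0.00435, "tz": 0, "yaw": 0},
  {"claw": 0.01, "tx": -0.0345, "ty": 0.00435, "tz": 0, "yaw": 0},
  {"claw": 0.01, "tx": -0.0345, "ty": 0.00435, "tz": 0, "yaw": 0},
  {"claw": 0.01, "tx": -0.0345, "ty": 0.00435, "tz": 0, "yaw": 0},
  {"claw": 0.01, "tx": -0.0345, "ty": 0.00435, "tz": 0, "yaw": 0},
  {"claw": 0.01, "tx": -0.0345, "ty": 0.00435, "tz": 0, "yaw": 0},
  {"claw": 0.01, "tx": -0.0345, "ty": 0.00435, "tz": 0, "yaw": 0},
  {"claw": 0.01, "tx": -0.0345, "ty": 0.00435, "tz": 0, "yaw": 0},
  {"claw": 0.01, "tx": -0.015, "ty": 0.00435, "tz": 0, "yaw": 0},
  {"claw": 0.01, "tx": 0, "ty": 0, "tz": 0, "yaw": 0},
  {"claw": 0.01, "tx": 0, "ty": 0, "tz": 0.02, "yaw": 0},
  {"claw": 0.01, "tx": 0, "ty": 0, "tz": 0.035, "yaw": 0},
  {"claw": 0.01, "tx": 0, "ty": 0, "tz": 0.02, "yaw": 0},
  {"claw": 0.01, "tx": 0, "ty": 0, "tz": 0, "yaw": 0},
  {"claw": 0.01, "tx": 0, "ty": 0, "tz": 0, "yaw": 0},
], grip_force=10)

```text
time: 7.62
position: [0.4347, 0.1179, 0.1802]
orientation: [-2.084, 2.349, -0.002]
contact_force: [1.2, 0.7, -2.3]
opening: 0.0146
```

```bash
python3 -c "
from h import *
snap(5);st()
s=cv2.imread('pics/scene5.png');cv2.imwrite('pics/s5c.png',cv2.resize(s[120:300,190:340],None,fx=3.3,fy=3.3,interpolation=2))
s=cv2.imread('pics/top5.png');cv2.imwrite('pics/t5c.png',cv2.resize(s[200:310,200:380],None,fx=4,fy=4,interpolation=2))"
```

```text
t 7.72 p [0.4349 0.1182 0.1805] yawdir -96.81697788938048 tilt [ 0.0025 -0.0001 -1.    ] F [-0.2925 -0.2596 -1.4491] T [0.0734 0.0231 0.0091] op 0.014430317597265143
```

View pics/s5c.png

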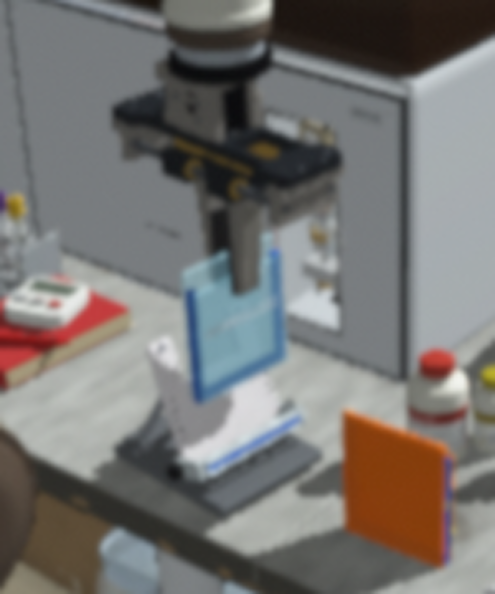

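View pics/t5c.png

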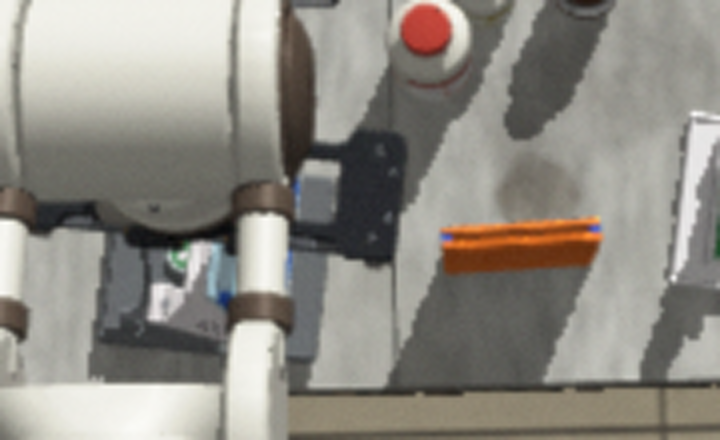

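Run:
```python
from h import *
S=ld('scene5.pkl')
s=cv2.imread('pics/scene5.png');cv2.imwrite('pics/s5d.png',cv2.resize(s[190:270,235:290],None,fx=7,fy=7,interpolation=0))
a=atz(S,250.7,240.1,.096);b=atz(S,275.6,228.,.096);print(a,b,np.linalg.norm(a-b),(a+b)/2)
# expected front bottom corners given TCP
c=np.array([.4349,.1182,.096]);x=np.array([.118,.993,0]);y=np.array([-.993,.118,0])
for sx in(-.0075,.0075):
  for sy in(.046,-.046): print(sx,sy,proj(S,c+sx*x+sy*y), proj(S,c+sx*x+sy*y+[0,0,.098]))
```

```text
[0.3951 0.1224 0.096 ] [0.4799 0.1092 0.096 ] 0.08583603270805844 [0.4375 0.1158 0.096 ]
-0.0075 0.046 (np.float64(250.7293226571689), np.float64(242.00540501991105)) (np.float64(248.14799265353082), np.float64(208.5074206556293))
-0.0075 -0.046 (np.float64(276.64728270346683), np.float64(228.47446764815265)) (np.float64(275.2251907393924), np.float64(195.90199794484727))
0.0075 0.046 (np.float64(246.8780837831174), np.float64(239.88066324519528)) (np.float64(244.15285976478165), np.float64(206.52131946167597))
0.0075 -0.046 (np.float64(272.79564650140185), np.float64(226.5234556239316)) (np.float64(271.2283883462357), np.float64(194.0845238380542))
```

View pics/s5d.png

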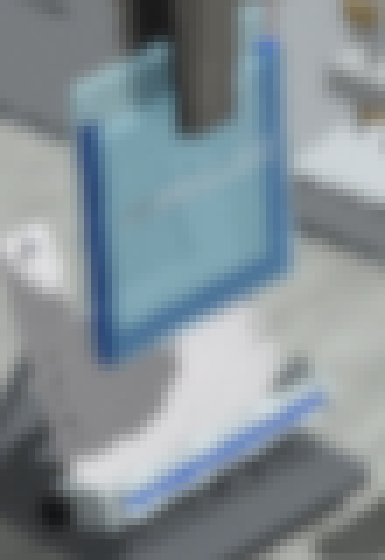

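carry_out([
  {"claw": 0.01, "tx": 0, "ty": 0.001, "tz": 0.015, "yaw": 0},
  {"claw": 0.01, "tx": 0, "ty": 0, "tz": 0.013, "yaw": 0},
  {"claw": 0.01, "tx": 0, "ty": 0, "tz": 0.006, "yaw": 0},
  {"claw": 0.01, "tx": -0.003, "ty": 0, "tz": 0, "yaw": 0},
  {"claw": 0.01, "tx": -0.001, "ty": 0, "tz": 0, "yaw": 0},
  {"claw": 0.01, "tx": 0, "ty": 0, "tz": 0, "yaw": 0},
  {"claw": 0.01, "tx": 0, "ty": 0, "tz": 0, "yaw": 0},
])

```text
time: 8.6
position: [0.4337, 0.1227, 0.1454]
orientation: [-2.086, 2.349, -0.001]
contact_force: [-0.5, -0.2, -2.2]
opening: 0.0149
```

```bash
python3 -c "
from h import *
st()"
```

```text
t 8.6 p [0.4337 0.1227 0.1454] yawdir -96.7833969016664 tilt [ 0.0007 -0.     -1.    ] F [-0.5032 -0.1536 -2.2462] T [ 0.0388 -0.0282  0.0402] op 0.01487888084160365
```

carry_out([
  {"claw": 0.01, "tx": -0.001, "ty": 0, "tz": 0, "yaw": 0},
  {"claw": 0.01, "tx": 0, "ty": 0, "tz": 0, "yaw": 0},
])

```text
time: 8.85
position: [0.4336, 0.1236, 0.1452]
orientation: [-2.086, 2.349, -0.0]
contact_force: [-0.3, 0.3, -2.3]
opening: 0.0148
```

carry_out([
  {"claw": 0.01, "tx": -0.001, "ty": 0, "tz": 0, "yaw": 0},
  {"claw": 0.01, "tx": 0, "ty": 0, "tz": 0, "yaw": 0},
])

```text
time: 9.1
position: [0.4337, 0.1247, 0.1451]
orientation: [-2.086, 2.349, 0.0]
contact_force: [0.1, -0.3, -3.3]
opening: 0.0144
```

carry_out([
  {"claw": 0.01, "tx": -0.001, "ty": 0, "tz": 0, "yaw": 0},
  {"claw": 0.01, "tx": 0, "ty": 0, "tz": 0, "yaw": 0},
])

```text
time: 9.35
position: [0.4338, 0.1257, 0.1451]
orientation: [2.086, -2.349, -0.0]
contact_force: [0.1, 0.0, -1.3]
opening: 0.0148
```

carry_out([
  {"claw": 0.01, "tx": -0.001, "ty": 0, "tz": 0, "yaw": 0},
  {"claw": 0.01, "tx": 0, "ty": 0, "tz": 0, "yaw": 0},
])

```text
time: 9.6
position: [0.4339, 0.1267, 0.1451]
orientation: [2.086, -2.349, -0.0]
contact_force: [0.0, -0.2, -3.1]
opening: 0.0151
```

carry_out([
  {"claw": 0.01, "tx": -0.001, "ty": 0, "tz": 0, "yaw": 0},
  {"claw": 0.01, "tx": 0, "ty": 0, "tz": 0, "yaw": 0},
])

```text
time: 9.85
position: [0.434, 0.1274, 0.1451]
orientation: [2.086, -2.349, 0.001]
contact_force: [-0.4, -0.9, -2.3]
opening: 0.0147
```

carry_out([
  {"claw": 0.01, "tx": -0.001, "ty": 0, "tz": 0, "yaw": 0},
  {"claw": 0.01, "tx": 0, "ty": 0, "tz": 0, "yaw": 0},
])

```text
time: 10.1
position: [0.4341, 0.1282, 0.1451]
orientation: [2.086, -2.348, 0.001]
contact_force: [-0.7, -3.0, -3.2]
opening: 0.0151
```

carry_out([
  {"claw": 0.01, "tx": 0.0033, "ty": 0, "tz": 0, "yaw": 0},
  {"claw": 0.01, "tx": 0.0018, "ty": 0, "tz": 0.005, "yaw": 0},
  {"claw": 0.01, "tx": 0.0018, "ty": 0, "tz": 0.005, "yaw": 0},
  {"claw": 0.01, "tx": 0.0015, "ty": 0, "tz": 0.004, "yaw": 0},
  {"claw": 0.01, "tx": 0, "ty": 0, "tz": 0, "yaw": 0},
  {"claw": 0.01, "tx": 0, "ty": 0, "tz": 0, "yaw": 0},
])

```text
time: 10.85
position: [0.4333, 0.1203, 0.1312]
orientation: [-2.086, 2.349, -0.0]
contact_force: [-0.1, 0.6, -3.7]
opening: 0.0152
```

carry_out([
  {"claw": 0.01, "tx": 0.0004, "ty": 0, "tz": 0.001, "yaw": 0},
  {"claw": 0.01, "tx": 0.0, "ty": 0, "tz": 0, "yaw": 0},
])

```text
time: 11.1
position: [0.4331, 0.1199, 0.1301]
orientation: [-2.086, 2.349, 0.0]
contact_force: [-0.5, -0.4, -2.5]
opening: 0.0149
```

carry_out([
  {"claw": 0.01, "tx": 0.0004, "ty": 0, "tz": 0.001, "yaw": 0},
  {"claw": 0.01, "tx": 0.0, "ty": 0, "tz": 0, "yaw": 0},
])

```text
time: 11.35
position: [0.433, 0.1194, 0.129]
orientation: [2.086, -2.349, -0.0]
contact_force: [-0.7, 0.6, -2.0]
opening: 0.0151
```

carry_out([
  {"claw": 0.01, "tx": 0.0004, "ty": 0, "tz": 0.001, "yaw": 0},
  {"claw": 0.01, "tx": 0.0, "ty": 0, "tz": 0, "yaw": 0},
])

```text
time: 11.6
position: [0.4329, 0.119, 0.128]
orientation: [2.086, -2.349, -0.0]
contact_force: [-0.5, 0.1, -2.6]
opening: 0.0148
```

carry_out([
  {"claw": 0.01, "tx": 0.0004, "ty": 0, "tz": 0.001, "yaw": 0},
  {"claw": 0.01, "tx": 0.0, "ty": 0, "tz": 0, "yaw": 0},
])

```text
time: 11.85
position: [0.4328, 0.1186, 0.127]
orientation: [2.086, -2.349, -0.0]
contact_force: [0.8, -0.9, -3.1]
opening: 0.0151
```

carry_out([
  {"claw": 0.01, "tx": 0.0004, "ty": 0, "tz": 0.001, "yaw": 0},
  {"claw": 0.01, "tx": 0.0, "ty": 0, "tz": 0, "yaw": 0},
])

```text
time: 12.1
position: [0.4328, 0.1182, 0.126]
orientation: [2.086, -2.349, -0.0]
contact_force: [-1.0, -0.5, -2.1]
opening: 0.0149
```

carry_out([
  {"claw": 0.01, "tx": 0.0003, "ty": 0, "tz": 0.001, "yaw": 0},
  {"claw": 0.01, "tx": 0.0, "ty": 0, "tz": 0, "yaw": 0},
])

```text
time: 12.35
position: [0.4331, 0.118, 0.1254]
orientation: [-2.086, 2.349, -0.0]
contact_force: [-0.5, 0.3, -0.8]
opening: 0.0149
```

carry_out([
  {"claw": 0.01, "tx": 0.0003, "ty": 0, "tz": 0.001, "yaw": 0},
  {"claw": 0.01, "tx": 0.0, "ty": 0, "tz": 0, "yaw": 0},
])

```text
time: 12.6
position: [0.4335, 0.1179, 0.1253]
orientation: [-2.085, 2.348, -0.001]
contact_force: [-2.1, 1.1, 6.4]
opening: 0.0145
```

carry_out([
  {"claw": 0.01, "tx": 0, "ty": 0, "tz": -0.0008, "yaw": 0},
  {"claw": 0.01, "tx": 0, "ty": 0, "tz": 0, "yaw": 0},
])

```text
time: 12.85
position: [0.4333, 0.1178, 0.1254]
orientation: [-2.085, 2.348, -0.001]
contact_force: [-0.4, 0.8, 4.1]
opening: 0.0152
```

carry_out([
  {"claw": 0.018, "tx": 0, "ty": 0, "tz": 0, "yaw": 0},
  {"claw": 0.02, "tx": 0, "ty": 0, "tz": 0, "yaw": 0},
  {"claw": 0.022, "tx": 0, "ty": 0, "tz": 0, "yaw": 0},
  {"claw": 0.024, "tx": 0, "ty": 0, "tz": 0, "yaw": 0},
  {"claw": 0.026, "tx": 0, "ty": 0, "tz": 0, "yaw": 0},
  {"claw": 0.028, "tx": 0, "ty": 0, "tz": 0, "yaw": 0},
  {"claw": 0.03, "tx": 0, "ty": 0, "tz": 0, "yaw": 0},
  {"claw": 0.03, "tx": 0, "ty": 0, "tz": 0, "yaw": 0},
])

```text
time: 13.85
position: [0.4328, 0.1177, 0.1249]
orientation: [-2.086, 2.349, 0.0]
contact_force: [0.1, -0.6, -0.2]
opening: 0.03
```

```bash
python3 -c "
from h import *
snap(6);st()
s=cv2.imread('pics/scene6.png');cv2.imwrite('pics/s6c.png',cv2.resize(s[170:290,210:310],None,fx=5,fy=5,interpolation=2))"
```

```text
t 13.95 p [0.4328 0.1177 0.1249] yawdir -96.7875179961098 tilt [-0. -0. -1.] F [-0.4716 -0.4971 -0.2491] T [0.0427 0.0039 0.0085] op 0.02985679387218174
```

View pics/s6c.png

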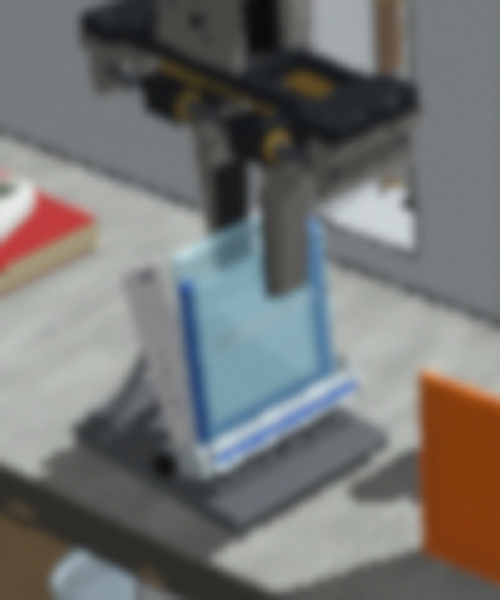

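carry_out([
  {"claw": 0.032, "tx": -0.003, "ty": 0, "tz": 0, "yaw": 0},
  {"claw": 0.034, "tx": -0.003, "ty": 0, "tz": 0, "yaw": 0},
  {"claw": 0.036, "tx": -0.003, "ty": 0, "tz": 0, "yaw": 0},
  {"claw": 0.038, "tx": -0.003, "ty": 0, "tz": 0, "yaw": 0},
  {"claw": 0.04, "tx": -0.003, "ty": 0, "tz": 0, "yaw": 0},
  {"claw": 0.042, "tx": -0.003, "ty": 0, "tz": 0, "yaw": 0},
  {"claw": 0.044, "tx": -0.003, "ty": 0, "tz": 0, "yaw": 0},
  {"claw": 0.046, "tx": -0.003, "ty": 0, "tz": 0, "yaw": 0},
  {"claw": 0.048, "tx": -0.003, "ty": 0, "tz": 0, "yaw": 0},
  {"claw": 0.048, "tx": -0.003, "ty": 0, "tz": 0, "yaw": 0},
  {"claw": 0.048, "tx": -0.002, "ty": 0, "tz": 0, "yaw": 0},
  {"claw": 0.048, "tx": 0, "ty": 0, "tz": 0, "yaw": 0},
])

```text
time: 15.45
position: [0.4366, 0.1495, 0.1249]
orientation: [2.086, -2.349, 0.0]
contact_force: [-0.1, -0.2, 0.0]
opening: 0.0479
```

```bash
python3 -c "
from h import *
snap(7);st()
s=cv2.imread('pics/scene7.png');cv2.imwrite('pics/s7c.png',cv2.resize(s[170:290,210:310],None,fx=5,fy=5,interpolation=2))"
```

```text
t 15.55 p [0.4366 0.1494 0.1249] yawdir -96.78504129561931 tilt [-0.0001 -0.0001 -1.    ] F [ 1.4007 -0.4771  0.0175] T [0.0468 0.0271 0.0027] op 0.04775848305969086
```

View pics/s7c.png

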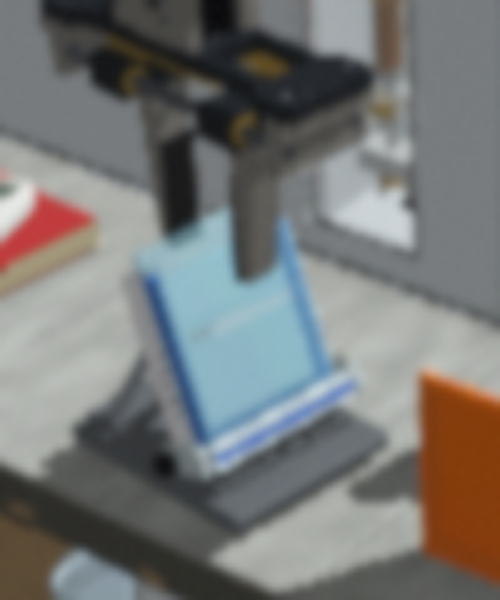

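carry_out([
  {"claw": 0.048, "tx": 0, "ty": 0, "tz": -0.02, "yaw": 0},
  {"claw": 0.048, "tx": 0, "ty": 0, "tz": -0.05, "yaw": 0},
  {"claw": 0.048, "tx": 0, "ty": 0, "tz": -0.05, "yaw": 0},
  {"claw": 0.048, "tx": 0.05, "ty": 0, "tz": 0, "yaw": 0},
  {"claw": 0.048, "tx": 0.05, "ty": 0, "tz": 0, "yaw": 0},
  {"claw": 0.048, "tx": 0.05, "ty": 0, "tz": 0, "yaw": 0},
  {"claw": 0.048, "tx": 0.03, "ty": 0, "tz": 0, "yaw": 0},
])

```text
time: 16.42
position: [0.4149, -0.0313, 0.245]
orientation: [2.084, -2.351, 0.001]
contact_force: [-0.1, 0.3, -0.1]
opening: 0.048
```

```bash
python3 -c "
from h import *
snap(8);st()
s=cv2.imread('pics/scene8.png');cv2.imwrite('pics/s8c.png',cv2.resize(s[200:280,220:295],None,fx=7,fy=7,interpolation=0))
s=cv2.imread('pics/top8.png');cv2.imwrite('pics/t8c.png',cv2.resize(s[228:298,218:292],None,fx=8,fy=8,interpolation=0))"
```

```text
t 16.52 p [ 0.4151 -0.0315  0.245 ] yawdir -97.03848961490921 tilt [ 0.0001 -0.0008 -1.    ] F [ 0.0419  0.2368 -0.0676] T [0.0312 0.0376 0.0031] op 0.04778488151035239
```

View pics/s8c.png

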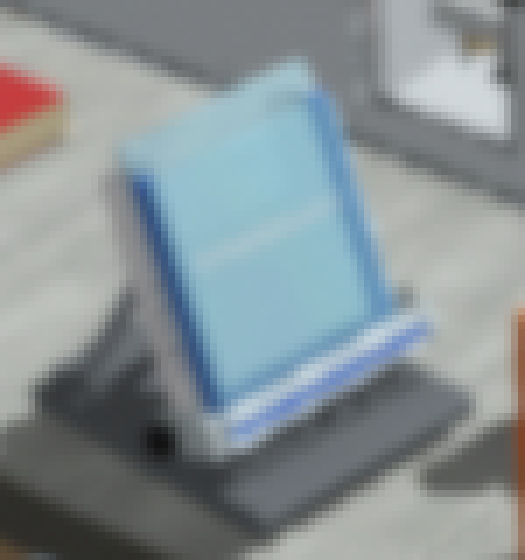

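View pics/t8c.png

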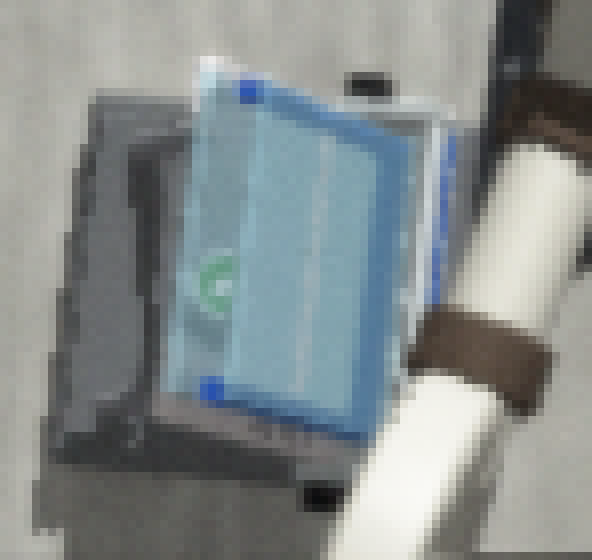

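Run:
```python
from h import *
T=ld('top8.pkl');S=ld('scene8.pkl')
t=lambda x,y:(218+x/8-.5,228+y/8-.5)
s=lambda x,y:(220+x/7-.5,200+y/7-.5)
r,g,b=[T['image'][:,:,i].astype(int) for i in range(3)]
m=((b>150)&(b-r>110)&(b-g>60)); 
n,l,stt,c=cv2.connectedComponentsWithStats(m[228:282,235:262].astype('uint8')); print(c[1:]+[235,228],stt[1:,4])
a=tri(T,t(250,92),S,s(322,97)); bb=tri(T,t(212,389),S,s(143,180)); print(a,bb)
mid=(a[0]+bb[0])/2; v=a[0]-bb[0]; print(mid,np.linalg.norm(v),np.degrees(np.arctan2(-v[1],v[0])))
# centreline x at that y
print('offset from centreline',mid[0]-(.4369+(mid[1]-.147)*.119))
# predicted strip top mid
zs=.098+.002;xs=-.008
print('pred y,z', .1249+.342*zs+.94*xs, .0336+.94*zs-.342*xs)
```

```text
[[248.5 239. ]
 [244.  276.5]] [2 4]
(array([0.4799, 0.144 , 0.1294]), np.float64(0.00227631628729913)) (array([0.3947, 0.1556, 0.1293]), np.float64(0.0008630960888479791))
[0.4373 0.1498 0.1294] 0.08597954939216551 7.7779149523267
offset from centreline 3.5231222872134094e-05
pred y,z 0.15158 0.13033599999999998
```

Run:
```python
from h import *
T0=ld('top0.pkl');T=ld('top8.pkl');S=ld('scene8.pkl')
t=lambda x,y:(218+x/8-.5,228+y/8-.5)
s=lambda x,y:(220+x/7-.5,200+y/7-.5)
e=np.array([.993,-.1187,0]);
lat=lambda p:(np.array(p)-[.4369,.147,0])@e*1000
def P(n,a,b):
    p=tri(T,t(*a),S,s(*b));print(n,p,'lat',lat(p[0]))
P('bot far',(412,137),(393,312));P('bot near',(370,440),(213,410))
P('backtop far',(207,70),(310,60));P('backtop near',(165,395),(120,150))
for z in(.03,.04,.05): 
  a,b=atz(T0,*t(368,85),z),atz(T0,*t(323,497),z); print('knobs',a,b,lat((a+b)/2))
for n in('cut near','cut far','ear near outer','ear far outer','blue far','blue near','base rfar','base rnear'): print(n,lat(ld('P.pkl')[n]))
```

```text
bot far (array([0.4784, 0.108 , 0.0461]), np.float64(0.003356952998086661)) lat 45.81540429122606
bot near (array([0.3874, 0.1209, 0.0448]), np.float64(0.0024595889791543596)) lat -46.10047178899748
backtop far (array([0.4848, 0.1543, 0.14  ]), np.float64(0.003337246579637037)) lat 46.73736894506253
backtop near (array([0.3931, 0.1664, 0.1391]), np.float64(0.0016836693943661134)) lat -45.80060030275238
knobs [0.4989 0.1218 0.03  ] [0.3728 0.1358 0.03  ] 1.104254897718609
knobs [0.497  0.1207 0.04  ] [0.3719 0.1347 0.04  ] -0.12427746308867191
knobs [0.4951 0.1197 0.05  ] [0.3711 0.1335 0.05  ] -1.352809823895843
cut near -32.828258188708176
cut far 28.521462176892562
ear near outer -50.72452640827705
ear far outer 51.938120678657285
blue far 50.67905598491788
blue near -50.85834632653027
base rfar 57.21349474381295
base rnear -57.42564122352233
```

carry_out([
  {"claw": 0.0, "tx": -0.0425, "ty": 0, "tz": 0, "yaw": 0},
  {"claw": 0.0, "tx": -0.0425, "ty": 0, "tz": 0, "yaw": 0},
  {"claw": 0.0, "tx": -0.0425, "ty": 0, "tz": 0, "yaw": 0},
  {"claw": 0.0, "tx": 0, "ty": 0, "tz": 0, "yaw": 0},
  {"claw": 0.0, "tx": 0, "ty": 0, "tz": 0.05, "yaw": 0},
  {"claw": 0.0, "tx": 0, "ty": 0, "tz": 0.05, "yaw": 0},
  {"claw": 0.0, "tx": 0, "ty": 0, "tz": 0.045, "yaw": 0},
  {"claw": 0.0, "tx": 0, "ty": 0, "tz": 0.025, "yaw": 0},
  {"claw": 0.0, "tx": 0, "ty": 0, "tz": 0, "yaw": 0},
  {"claw": 0.0, "tx": 0, "ty": 0, "tz": 0, "yaw": 0},
])

```text
time: 17.77
position: [0.4314, 0.0971, 0.0762]
orientation: [-2.085, 2.348, -0.002]
contact_force: [0.6, 0.7, -0.4]
opening: 0.0003
```

```bash
python3 -c "
from h import *
st()
from rig import ctrl
f=ctrl.grab_frame('scene');cv2.imwrite('pics/s9c.png',cv2.resize(f['image'][150:290,200:340,::-1],None,fx=4,fy=4,interpolation=2))"
```

```text
t 17.77 p [0.4314 0.0971 0.0762] yawdir -96.8022398153243 tilt [ 0.0019 -0.0001 -1.    ] F [ 0.5691  0.6636 -0.4104] T [ 0.0335 -0.0405 -0.0045] op 0.00029457476188069723
```

View pics/s9c.png

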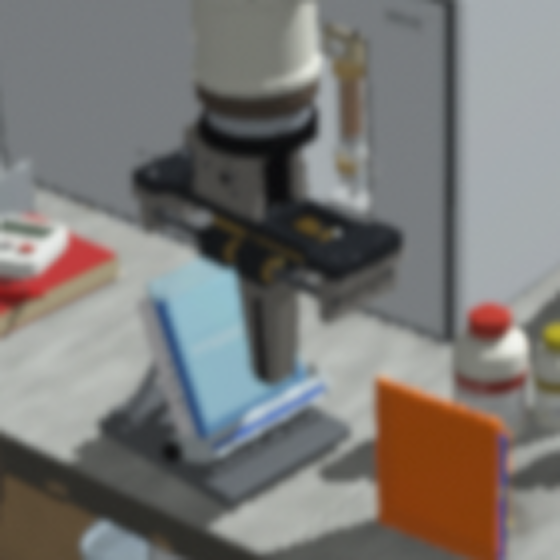

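carry_out([
  {"claw": 0.0, "tx": -0.003, "ty": 0, "tz": 0, "yaw": 0},
  {"claw": 0.0, "tx": -0.002, "ty": 0, "tz": 0, "yaw": 0},
  {"claw": 0.0, "tx": -0.001, "ty": 0, "tz": 0, "yaw": 0},
  {"claw": 0.0, "tx": 0, "ty": 0, "tz": 0, "yaw": 0},
])

```text
time: 18.32
position: [0.4311, 0.1034, 0.075]
orientation: [-2.086, 2.349, -0.0]
contact_force: [-0.1, -0.2, 0.1]
opening: 0.0004
```

carry_out([
  {"claw": 0.0, "tx": -0.001, "ty": 0, "tz": 0, "yaw": 0},
  {"claw": 0.0, "tx": -0.001, "ty": 0, "tz": 0, "yaw": 0},
])

```text
time: 18.58
position: [0.4313, 0.1053, 0.0749]
orientation: [2.086, -2.349, -0.0]
contact_force: [-0.6, -0.1, 0.3]
opening: 0.0007
```

carry_out([
  {"claw": 0.0, "tx": -0.001, "ty": 0, "tz": 0, "yaw": 0},
  {"claw": 0.0, "tx": 0, "ty": 0, "tz": 0, "yaw": 0},
])

```text
time: 18.82
position: [0.4315, 0.1063, 0.0749]
orientation: [2.086, -2.349, -0.0]
contact_force: [-0.1, -0.2, -1.0]
opening: 0.0002
```

carry_out([
  {"claw": 0.0, "tx": -0.001, "ty": 0, "tz": 0, "yaw": 0},
  {"claw": 0.0, "tx": 0, "ty": 0, "tz": 0, "yaw": 0},
])

```text
time: 19.08
position: [0.4316, 0.1073, 0.0749]
orientation: [-2.086, 2.349, -0.0]
contact_force: [0.8, 0.6, -0.5]
opening: 0.0001
```

carry_out([
  {"claw": 0.0, "tx": -0.001, "ty": 0, "tz": 0, "yaw": 0},
  {"claw": 0.0, "tx": 0, "ty": 0, "tz": 0, "yaw": 0},
])

```text
time: 19.32
position: [0.4317, 0.1083, 0.0749]
orientation: [2.086, -2.349, -0.0]
contact_force: [-0.2, 0.5, -0.4]
opening: 0.0007
```

carry_out([
  {"claw": 0.0, "tx": -0.001, "ty": 0, "tz": 0, "yaw": 0},
  {"claw": 0.0, "tx": 0, "ty": 0, "tz": 0, "yaw": 0},
])

```text
time: 19.58
position: [0.4319, 0.1093, 0.0749]
orientation: [-2.086, 2.349, 0.0]
contact_force: [0.2, 0.4, 0.2]
opening: 0.0005
```

carry_out([
  {"claw": 0.0, "tx": -0.001, "ty": 0, "tz": 0, "yaw": 0},
  {"claw": 0.0, "tx": 0, "ty": 0, "tz": 0, "yaw": 0},
])

```text
time: 19.82
position: [0.432, 0.1102, 0.0749]
orientation: [2.086, -2.349, 0.0]
contact_force: [-0.2, -0.5, -0.4]
opening: 0.0008
```

carry_out([
  {"claw": 0.0, "tx": -0.001, "ty": 0, "tz": 0, "yaw": 0},
  {"claw": 0.0, "tx": 0, "ty": 0, "tz": 0, "yaw": 0},
])

```text
time: 20.08
position: [0.4321, 0.1112, 0.0749]
orientation: [2.086, -2.349, -0.0]
contact_force: [-0.4, 0.3, -0.4]
opening: 0.0006
```

carry_out([
  {"claw": 0.0, "tx": -0.001, "ty": 0, "tz": 0, "yaw": 0},
  {"claw": 0.0, "tx": 0, "ty": 0, "tz": 0, "yaw": 0},
])

```text
time: 20.32
position: [0.4322, 0.1122, 0.0749]
orientation: [-2.086, 2.349, -0.0]
contact_force: [0.2, -0.2, 0.3]
opening: 0.0006
```

carry_out([
  {"claw": 0.0, "tx": -0.001, "ty": 0, "tz": 0, "yaw": 0},
  {"claw": 0.0, "tx": 0, "ty": 0, "tz": 0, "yaw": 0},
])

```text
time: 20.58
position: [0.4323, 0.113, 0.0749]
orientation: [2.086, -2.349, 0.0]
contact_force: [0.3, -2.3, -0.5]
opening: 0.0006
```

carry_out([
  {"claw": 0.0, "tx": -0.001, "ty": 0, "tz": 0, "yaw": 0},
  {"claw": 0.0, "tx": 0, "ty": 0, "tz": 0, "yaw": 0},
])

```text
time: 20.82
position: [0.4323, 0.1132, 0.0748]
orientation: [2.085, -2.347, 0.002]
contact_force: [-0.4, -6.0, -0.5]
opening: 0.0005
```

carry_out([
  {"claw": 0.0, "tx": -0.001, "ty": 0, "tz": 0, "yaw": 0},
  {"claw": 0.0, "tx": 0, "ty": 0, "tz": 0, "yaw": 0},
])

```text
time: 21.08
position: [0.4323, 0.1133, 0.0748]
orientation: [2.085, -2.345, 0.004]
contact_force: [-0.9, -9.7, 0.6]
opening: 0.0005
```

```bash
python3 -c "
from h import *
st()
from rig import ctrl
f=ctrl.grab_frame('scene');cv2.imwrite('pics/s10c.png',cv2.resize(f['image'][190:280,220:300,::-1],None,fx=6,fy=6,interpolation=0))"
```

```text
t 21.07 p [0.4323 0.1133 0.0748] yawdir -96.73527601486317 tilt [-0.001  -0.0042 -1.    ] F [-0.8602 -9.6804  0.5864] T [-1.8115  0.2854  0.0272] op 0.00045790712159561576
```

View pics/s10c.png

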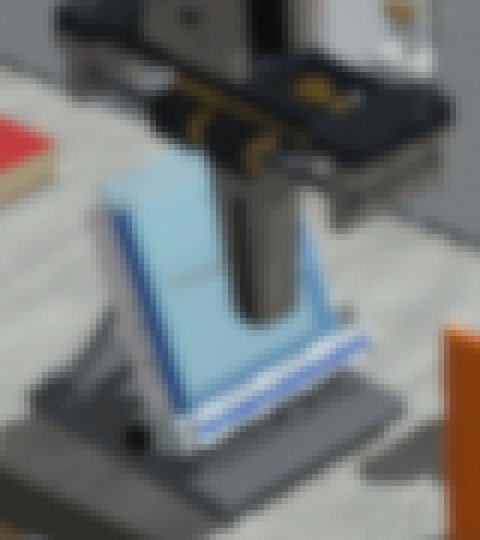

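carry_out([
  {"claw": 0.0, "tx": 0.002, "ty": 0, "tz": 0, "yaw": 0},
  {"claw": 0.0, "tx": 0.01, "ty": 0, "tz": 0, "yaw": 0},
  {"claw": 0.0, "tx": 0, "ty": 0, "tz": -0.03, "yaw": 0},
  {"claw": 0.0, "tx": 0, "ty": 0, "tz": -0.05, "yaw": 0},
  {"claw": 0.0, "tx": 0, "ty": 0, "tz": -0.05, "yaw": 0},
  {"claw": 0.05, "tx": 0, "ty": 0, "tz": -0.03, "yaw": 0},
  {"claw": 0.05, "tx": 0, "ty": 0, "tz": 0, "yaw": 0},
])

```text
time: 22.0
position: [0.4328, 0.1031, 0.2375]
orientation: [-2.083, 2.346, -0.006]
contact_force: [0.0, 0.1, 0.3]
opening: 0.0183
```

```bash
python3 -c "
from h import *
s,M=st();print(s['q'])
a=np.radians(-6.8-90);X=np.array([np.cos(a),np.sin(a)]);Y=np.array([np.sin(a),-np.cos(a)])
d=np.array([.4625,-.1668])-s['position'][:2];print(d,d@X,d@Y)"
```

```text
t 22.0 p [0.4328 0.1031 0.2375] yawdir -96.79450151251316 tilt [ 0.006   0.0004 -1.    ] F [0.0103 0.0988 0.2622] T [-0.0062  0.0428  0.0296] op 0.018276420536774612
[-0.0393 -0.2139  1.916   0.0006  1.4335  1.65  ]
[ 0.0297 -0.2699] 0.26453407331698536 -0.06143514333775606
```

carry_out([
  {"claw": 0.05, "tx": 0.0378, "ty": -0.00878, "tz": 0, "yaw": 0},
  {"claw": 0.05, "tx": 0.0378, "ty": -0.00878, "tz": 0, "yaw": 0},
  {"claw": 0.05, "tx": 0.0378, "ty": -0.00878, "tz": 0, "yaw": 0},
  {"claw": 0.05, "tx": 0.0378, "ty": -0.00878, "tz": 0, "yaw": 0},
  {"claw": 0.05, "tx": 0.0378, "ty": -0.00878, "tz": 0, "yaw": 0},
  {"claw": 0.05, "tx": 0.0378, "ty": -0.00878, "tz": 0, "yaw": 0},
  {"claw": 0.05, "tx": 0.0378, "ty": -0.00878, "tz": 0, "yaw": 0},
  {"claw": 0.05, "tx": 0, "ty": 0, "tz": 0, "yaw": -9.73},
  {"claw": 0.05, "tx": 0, "ty": 0, "tz": 0, "yaw": -9.73},
  {"claw": 0.05, "tx": 0, "ty": 0, "tz": 0, "yaw": -9.73},
  {"claw": 0.05, "tx": 0, "ty": 0, "tz": 0, "yaw": -9.73},
  {"claw": 0.05, "tx": 0, "ty": 0, "tz": 0, "yaw": -9.73},
  {"claw": 0.05, "tx": 0, "ty": 0, "tz": 0, "yaw": -9.73},
  {"claw": 0.05, "tx": 0, "ty": 0, "tz": 0, "yaw": -9.73},
  {"claw": 0.05, "tx": 0, "ty": 0, "tz": 0, "yaw": -9.73},
  {"claw": 0.05, "tx": 0, "ty": 0, "tz": 0, "yaw": -9.73},
  {"claw": 0.05, "tx": 0, "ty": 0, "tz": 0, "yaw": 0},
  {"claw": 0.05, "tx": 0, "ty": 0, "tz": 0.05, "yaw": 0},
  {"claw": 0.05, "tx": 0, "ty": 0, "tz": 0.04, "yaw": 0},
  {"claw": 0.05, "tx": 0, "ty": 0, "tz": 0, "yaw": 0},
])

```text
time: 24.5
position: [0.458, -0.1649, 0.141]
orientation: [-3.127, 0.256, 0.012]
contact_force: [0.6, 0.3, 1.0]
opening: 0.0502
```

```bash
python3 -c "
from h import *
snap(11);st()
s=cv2.imread('pics/scene11.png');cv2.imwrite('pics/s11c.png',cv2.resize(s[180:330,300:450],None,fx=4,fy=4,interpolation=2))
s=cv2.imread('pics/top11.png');cv2.imwrite('pics/t11c.png',cv2.resize(s[180:300,220:460],None,fx=3.3,fy=3.3,interpolation=2))"
```

```text
t 24.6 p [ 0.4611 -0.1669  0.1455] yawdir -9.312795669129027 tilt [ 0.0002  0.     -1.    ] F [0.1794 0.2449 0.5506] T [-0.0179 -0.0366  0.0281] op 0.04992665531919952
```

View pics/s11c.png

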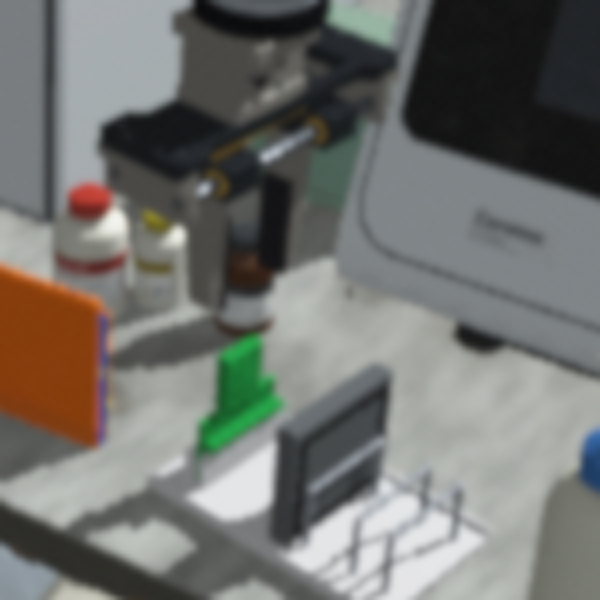

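View pics/t11c.png

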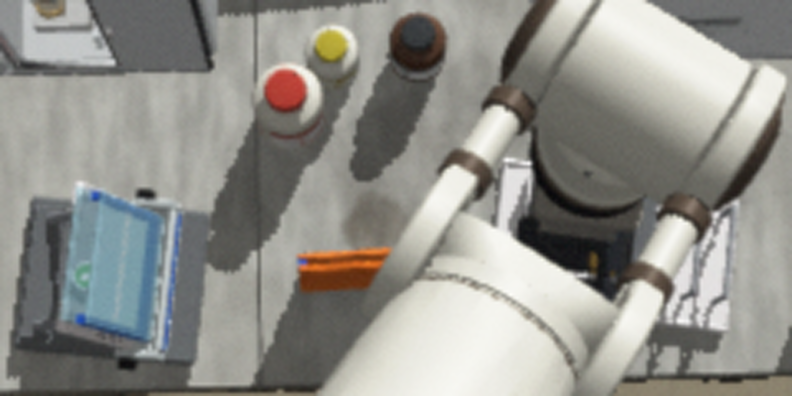

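carry_out([
  {"claw": 0.05, "tx": 0.001, "ty": 0, "tz": 0.03, "yaw": 0},
  {"claw": 0.05, "tx": 0, "ty": 0, "tz": 0.03, "yaw": 0},
  {"claw": 0.05, "tx": 0, "ty": 0, "tz": 0.0195, "yaw": 0},
  {"claw": 0.05, "tx": 0, "ty": 0, "tz": 0, "yaw": 0},
  {"claw": 0.04, "tx": 0, "ty": 0, "tz": 0, "yaw": 0},
  {"claw": 0.028, "tx": 0, "ty": 0, "tz": 0, "yaw": 0},
  {"claw": 0.028, "tx": 0, "ty": 0, "tz": 0, "yaw": 0},
  {"claw": 0.028, "tx": 0, "ty": 0, "tz": 0, "yaw": 0},
], grip_force=4)

```text
time: 25.6
position: [0.463, -0.1677, 0.0671]
orientation: [3.13, -0.252, 0.004]
contact_force: [-0.6, 0.1, 6.5]
opening: 0.0336
```

```bash
python3 -c "
from h import *
snap(12);st()
s=cv2.imread('pics/scene12.png');cv2.imwrite('pics/s12c.png',cv2.resize(s[200:330,310:430],None,fx=4.5,fy=4.5,interpolation=2))"
```

```text
t 25.7 p [ 0.463  -0.1677  0.0671] yawdir -9.221369573758702 tilt [ 0.0024 -0.0017 -1.    ] F [-0.5749  0.7491  7.0191] T [ 0.0157  0.1097 -0.028 ] op 0.034125416061997565
```

View pics/s12c.png

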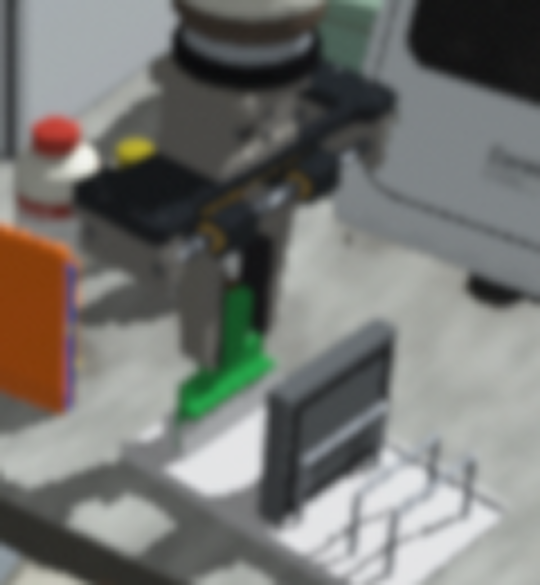

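```bash
python3 -c "
from h import *
T=ld('top0.pkl');S=ld('scene0.pkl')
print(tri(T,(384.5,245.3),S,(360.04,267.04)))"
```

```text
(array([ 0.4637, -0.1663,  0.0921]), np.float64(0.00021263013111771462))
```

carry_out([
  {"claw": 0.04, "tx": 0, "ty": 0, "tz": 0, "yaw": 0},
  {"claw": 0.042, "tx": 0, "ty": 0, "tz": 0, "yaw": 0},
  {"claw": 0.042, "tx": 0, "ty": 0, "tz": 0, "yaw": 0},
])

```text
time: 26.08
position: [0.4616, -0.1667, 0.0651]
orientation: [-3.131, 0.252, 0.001]
contact_force: [-0.2, 0.6, 0.2]
opening: 0.0423
```

carry_out([
  {"claw": 0.042, "tx": 0, "ty": 0, "tz": -0.0065, "yaw": 0},
  {"claw": 0.042, "tx": 0, "ty": 0, "tz": 0, "yaw": 0},
])

```text
time: 26.32
position: [0.4624, -0.1672, 0.0726]
orientation: [3.131, -0.252, 0.002]
contact_force: [-0.0, -0.6, -0.1]
opening: 0.0417
```

carry_out([
  {"claw": 0.03, "tx": 0, "ty": 0, "tz": 0, "yaw": 0},
  {"claw": 0.028, "tx": 0, "ty": 0, "tz": 0, "yaw": 0},
  {"claw": 0.028, "tx": 0, "ty": 0, "tz": 0, "yaw": 0},
  {"claw": 0.028, "tx": 0, "ty": 0, "tz": 0, "yaw": 0},
], grip_force=4)

```text
time: 26.82
position: [0.462, -0.167, 0.072]
orientation: [3.131, -0.252, 0.0]
contact_force: [1.1, -0.3, 0.9]
opening: 0.0339
```

carry_out([
  {"claw": 0.028, "tx": 0, "ty": 0, "tz": -0.003, "yaw": 0},
  {"claw": 0.028, "tx": 0, "ty": 0, "tz": -0.012, "yaw": 0},
  {"claw": 0.028, "tx": 0, "ty": 0, "tz": -0.025, "yaw": 0},
  {"claw": 0.028, "tx": 0, "ty": 0, "tz": -0.035, "yaw": 0},
  {"claw": 0.028, "tx": 0, "ty": 0, "tz": -0.035, "yaw": 0},
  {"claw": 0.028, "tx": 0, "ty": 0, "tz": -0.03, "yaw": 0},
  {"claw": 0.028, "tx": 0, "ty": 0, "tz": -0.02, "yaw": 0},
  {"claw": 0.028, "tx": 0, "ty": 0, "tz": 0, "yaw": -2.4},
  {"claw": 0.028, "tx": 0, "ty": 0, "tz": 0, "yaw": 0},
])

```text
time: 27.95
position: [0.4619, -0.167, 0.2327]
orientation: [3.135, -0.188, 0.001]
contact_force: [0.3, 0.6, -1.0]
opening: 0.034
```

```bash
python3 -c "
from h import *
snap(13);st()
s=cv2.imread('pics/scene13.png');cv2.imwrite('pics/s13c.png',cv2.resize(s[150:310,310:430],None,fx=3.7,fy=3.7,interpolation=2))"
```

```text
t 28.05 p [ 0.4617 -0.1668  0.232 ] yawdir -6.857602691112412 tilt [-0.0002  0.0002 -1.    ] F [-0.0933 -0.8496 -0.4791] T [ 0.0162 -0.0355 -0.0202] op 0.0341008421910909
```

View pics/s13c.png

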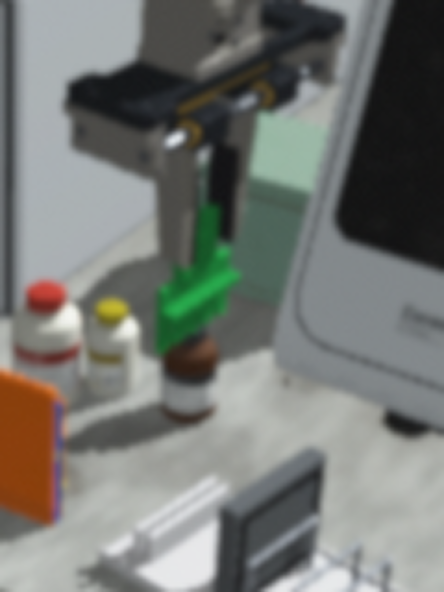

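carry_out([
  {"claw": 0.028, "tx": -0.0062, "ty": -0.015, "tz": 0, "yaw": 0},
  {"claw": 0.028, "tx": -0.0062, "ty": -0.031, "tz": 0, "yaw": 0},
  {"claw": 0.028, "tx": -0.0062, "ty": -0.035, "tz": 0, "yaw": 0},
  {"claw": 0.028, "tx": -0.0062, "ty": -0.035, "tz": 0, "yaw": 0},
  {"claw": 0.028, "tx": -0.0062, "ty": -0.035, "tz": 0, "yaw": 0},
  {"claw": 0.028, "tx": -0.0062, "ty": -0.035, "tz": 0, "yaw": 0},
  {"claw": 0.028, "tx": -0.0062, "ty": -0.035, "tz": 0, "yaw": 0},
  {"claw": 0.028, "tx": -0.0062, "ty": -0.035, "tz": 0, "yaw": 0},
  {"claw": 0.028, "tx": -0.0062, "ty": -0.031, "tz": 0, "yaw": 0},
  {"claw": 0.028, "tx": -0.0062, "ty": -0.0255, "tz": 0, "yaw": 0},
  {"claw": 0.028, "tx": 0, "ty": 0, "tz": 0, "yaw": 0},
  {"claw": 0.028, "tx": 0, "ty": 0, "tz": 0.01, "yaw": 0},
  {"claw": 0.028, "tx": 0, "ty": 0, "tz": 0.007, "yaw": 0},
  {"claw": 0.028, "tx": 0, "ty": 0, "tz": 0, "yaw": 0},
  {"claw": 0.028, "tx": 0, "ty": 0, "tz": 0, "yaw": 0},
])

```text
time: 29.92
position: [0.4375, 0.1504, 0.2149]
orientation: [-3.136, 0.188, 0.0]
contact_force: [0.0, -0.0, 0.3]
opening: 0.0341
```

```bash
python3 -c "
from h import *
snap(14);st()
s=cv2.imread('pics/scene14.png');cv2.imwrite('pics/s14c.png',cv2.resize(s[140:270,210:310],None,fx=6,fy=4.6*6/4.6,interpolation=0)[:600*2])
cv2.imwrite('pics/s14c.png',cv2.resize(s[165:265,215:305],None,fx=6,fy=6,interpolation=0))
s=cv2.imread('pics/top14.png');cv2.imwrite('pics/t14c.png',cv2.resize(s[200:300,200:320],None,fx=6,fy=6,interpolation=0))"
```

```text
t 30.02 p [0.4377 0.1505 0.2152] yawdir -6.847091386874401 tilt [ 0.0005  0.     -1.    ] F [ 0.4982  0.3594 -0.5706] T [ 0.002  -0.083   0.0301] op 0.03400884755840607
```

View pics/s14c.png

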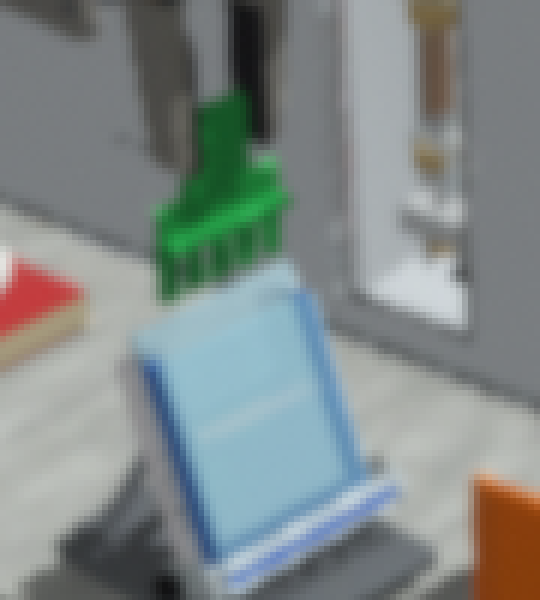

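View pics/t14c.png

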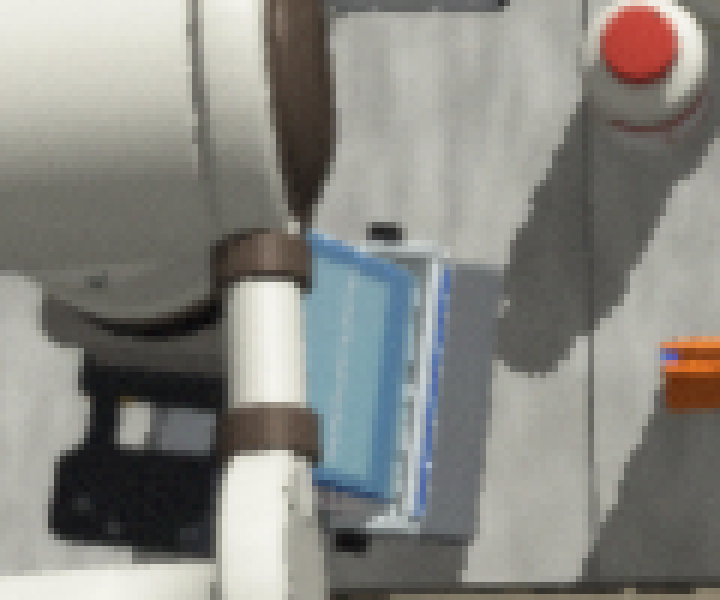

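Run:
```python
from h import *
S=ld('scene14.pkl');e=np.array([.993,-.1187,0]);n=np.array([.1187,.993,0])
c=np.array([.4377,.1505,.1532])
for dx in(-.002,0,.002):
  for sy in(-.034,.034): print(dx,sy,proj(S,c+sy*e+dx*n))
# ridge outer front upper edge (11 front, +32 above tip) ends
for sy in(-.034,.034): print('ridge low front',proj(S,c+sy*e-.011*n+[0,0,.026]),'top',proj(S,c+sy*e-.011*n+[0,0,.032]))
for sy in(-.017,.017): print('tabtop',proj(S,c+sy*e-.005*n+[0,0,.084]))
# mouth
def P(x,l,z): return np.array([.4369+(.1249-.147)*.119,.1249,.0336])+l*e+x*(n*.94+[0,0,-.342])+z*(n*.342+[0,0,.94])
for l in(-.046,.046): print('front top in',proj(S,P(-.011,l,.1)),'front top out',proj(S,P(-.015,l,.1)),'backtop front',proj(S,P(-.005,l,.114)))
```

```text
-0.002 -0.034 (np.float64(242.692439669345), np.float64(216.10768169754712))
-0.002 0.034 (np.float64(262.3636727990326), np.float64(206.80147944898528))
0 -0.034 (np.float64(242.18251877075423), np.float64(215.84474363603516))
0 0.034 (np.float64(261.85313938992977), np.float64(206.55474685008636))
0.002 -0.034 (np.float64(241.67349162413387), np.float64(215.58226643308225))
0.002 0.034 (np.float64(261.3434725826652), np.float64(206.30843306594073))
ridge low front (np.float64(244.2674917447997), np.float64(208.3566528159448)) top (np.float64(244.09659219670579), np.float64(206.2657712982979))
ridge low front (np.float64(264.1725873630419), np.float64(199.1643614633302)) top (np.float64(264.055868251248), np.float64(197.1181743138675))
tabtop (np.float64(246.2288144851365), np.float64(184.72390937979858))
tabtop (np.float64(256.44637517145145), np.float64(180.3804771613057))
front top in (np.float64(239.6241649583576), np.float64(225.2314000955575)) front top out (np.float64(240.53684272921834), np.float64(225.28220372423016)) backtop front (np.float64(236.6540567175983), np.float64(220.10661682018755))
front top in (np.float64(265.9955340770589), np.float64(212.4320834817472)) front top out (np.float64(266.9256018220205), np.float64(212.45359118685946)) backtop front (np.float64(263.15114188139034), np.float64(207.52304852993672))
```

carry_out([
  {"claw": 0.028, "tx": 0, "ty": 0, "tz": 0.01, "yaw": 0},
  {"claw": 0.028, "tx": 0, "ty": 0, "tz": 0.006, "yaw": 0},
  {"claw": 0.028, "tx": 0, "ty": 0, "tz": 0.002, "yaw": 0},
  {"claw": 0.028, "tx": 0, "ty": 0, "tz": 0, "yaw": 0},
  {"claw": 0.028, "tx": 0, "ty": -0.001, "tz": 0, "yaw": 0},
  {"claw": 0.028, "tx": 0, "ty": -0.001, "tz": 0, "yaw": 0},
  {"claw": 0.028, "tx": 0, "ty": 0, "tz": 0, "yaw": 0},
])

```text
time: 30.9
position: [0.4378, 0.1528, 0.1971]
orientation: [-3.136, 0.187, -0.001]
contact_force: [0.7, -1.1, 0.0]
opening: 0.0341
```

```bash
python3 -c "
from h import *
snap(15);st()
s=cv2.imread('pics/scene15.png')
cv2.imwrite('pics/s15c.png',cv2.resize(s[175:250,220:290],None,fx=8,fy=8,interpolation=0))"
```

```text
t 31.0 p [0.4378 0.1528 0.1971] yawdir -6.815767531289633 tilt [ 0.0004  0.     -1.    ] F [-0.0184 -0.6357 -0.285 ] T [-0.1322 -0.0978  0.0053] op 0.03411807263231859
```

View pics/s15c.png

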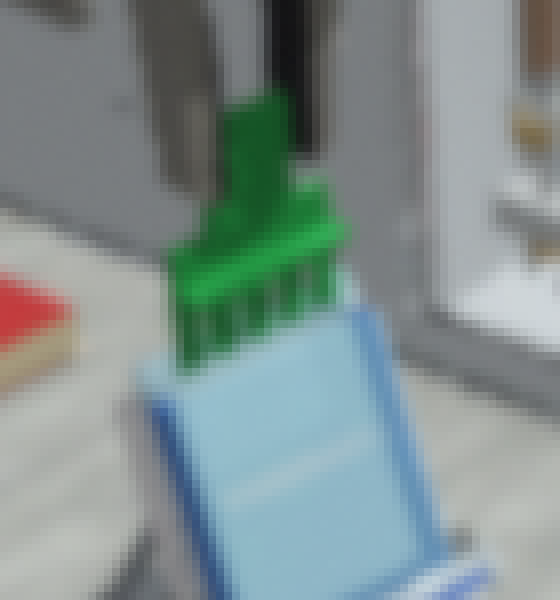

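carry_out([
  {"claw": 0.028, "tx": 0, "ty": -0.002, "tz": 0, "yaw": 0},
  {"claw": 0.028, "tx": 0, "ty": -0.002, "tz": 0, "yaw": 0},
  {"claw": 0.028, "tx": 0, "ty": -0.002, "tz": 0.0002, "yaw": 0},
  {"claw": 0.028, "tx": 0, "ty": -0.002, "tz": 0.0003, "yaw": 0},
  {"claw": 0.028, "tx": 0, "ty": 0, "tz": 0, "yaw": 0},
])

```text
time: 31.62
position: [0.4385, 0.1609, 0.1963]
orientation: [-3.136, 0.186, 0.0]
contact_force: [-0.8, -0.4, -0.3]
opening: 0.0341
```

```bash
python3 -c "
from h import *
snap(16);st()
s=cv2.imread('pics/scene16.png')
cv2.imwrite('pics/s16c.png',cv2.resize(s[175:250,220:290],None,fx=8,fy=8,interpolation=0))"
```

```text
t 31.73 p [0.4385 0.1608 0.1963] yawdir -6.81806991814503 tilt [-0.0003  0.0002 -1.    ] F [ 0.9791 -0.0542 -1.5155] T [-0.034  -0.0362  0.023 ] op 0.03428104205660613
```

View pics/s16c.png

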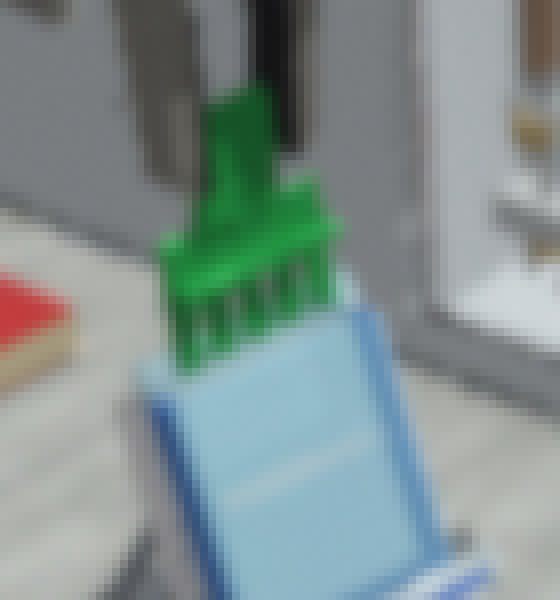

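carry_out([
  {"claw": 0.028, "tx": 0, "ty": -0.002, "tz": 0.0002, "yaw": 0},
  {"claw": 0.028, "tx": 0, "ty": -0.002, "tz": 0.0003, "yaw": 0},
  {"claw": 0.028, "tx": 0, "ty": -0.002, "tz": 0.0004, "yaw": 0},
  {"claw": 0.028, "tx": 0, "ty": -0.002, "tz": 0.0005, "yaw": 0},
  {"claw": 0.028, "tx": 0, "ty": -0.002, "tz": 0.0006, "yaw": 0},
  {"claw": 0.028, "tx": 0, "ty": -0.002, "tz": 0.0007, "yaw": 0},
  {"claw": 0.028, "tx": 0, "ty": -0.002, "tz": 0.0007, "yaw": 0},
  {"claw": 0.028, "tx": 0, "ty": -0.002, "tz": 0.0008, "yaw": 0},
  {"claw": 0.028, "tx": 0, "ty": 0, "tz": 0, "yaw": 0},
])

```text
time: 32.85
position: [0.4405, 0.1767, 0.1921]
orientation: [-3.136, 0.187, 0.0]
contact_force: [-0.2, -0.3, -0.5]
opening: 0.0341
```

```bash
python3 -c "
from h import *
snap(17);st()
s=cv2.imread('pics/scene17.png')
cv2.imwrite('pics/s17c.png',cv2.resize(s[175:250,220:290],None,fx=8,fy=8,interpolation=0))"
```

```text
t 32.95 p [0.4404 0.1767 0.1921] yawdir -6.815993173623286 tilt [-0.0002  0.0002 -1.    ] F [ 0.7332 -0.5802  0.0127] T [-0.0854 -0.1399  0.0235] op 0.03410142694160626
```

View pics/s17c.png

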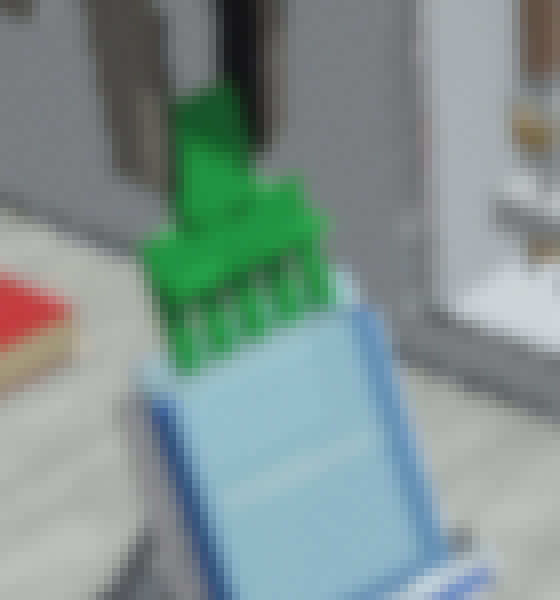

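carry_out([
  {"claw": 0.028, "tx": 0, "ty": 0.0007, "tz": 0.0005, "yaw": 0},
  {"claw": 0.028, "tx": 0, "ty": 0.0005, "tz": 0.0014, "yaw": 0},
  {"claw": 0.028, "tx": 0, "ty": 0.0005, "tz": 0.0014, "yaw": 0},
  {"claw": 0.028, "tx": 0, "ty": 0, "tz": 0, "yaw": 0},
])

```text
time: 33.45
position: [0.4402, 0.1748, 0.1887]
orientation: [3.136, -0.187, -0.001]
contact_force: [0.2, 0.1, -0.5]
opening: 0.0339
```

carry_out([
  {"claw": 0.028, "tx": 0, "ty": 0.0005, "tz": 0.0014, "yaw": 0},
  {"claw": 0.028, "tx": 0, "ty": 0.0005, "tz": 0.0014, "yaw": 0},
  {"claw": 0.028, "tx": 0, "ty": 0, "tz": 0, "yaw": 0},
])

```text
time: 33.83
position: [0.4401, 0.1738, 0.1859]
orientation: [3.136, -0.187, -0.0]
contact_force: [-0.1, 0.0, -0.8]
opening: 0.0342
```

carry_out([
  {"claw": 0.028, "tx": 0, "ty": 0.0005, "tz": 0.0014, "yaw": 0},
  {"claw": 0.028, "tx": 0, "ty": 0.0005, "tz": 0.0014, "yaw": 0},
  {"claw": 0.028, "tx": 0, "ty": 0, "tz": 0, "yaw": 0},
])

```text
time: 34.2
position: [0.4399, 0.1728, 0.1831]
orientation: [3.136, -0.187, -0.001]
contact_force: [-0.7, -0.3, -0.3]
opening: 0.0339
```

```bash
python3 -c "
from h import *
snap(18);st()
s=cv2.imread('pics/scene18.png')
cv2.imwrite('pics/s18c.png',cv2.resize(s[175:250,220:290],None,fx=8,fy=8,interpolation=0))"
```

```text
t 34.3 p [0.44   0.1729 0.1833] yawdir -6.81915969395889 tilt [-0.0001  0.0001 -1.    ] F [-0.6228  0.1833 -0.2491] T [-0.0482 -0.054  -0.0261] op 0.03399224656133225
```

View pics/s18c.png

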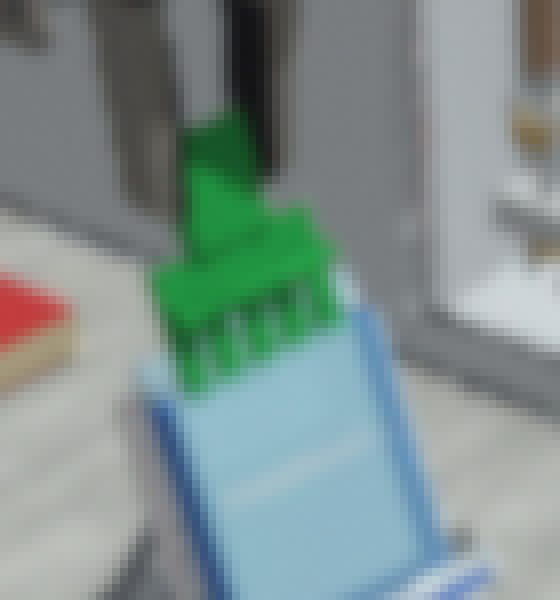

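carry_out([
  {"claw": 0.028, "tx": 0, "ty": 0.0005, "tz": 0.0014, "yaw": 0},
  {"claw": 0.028, "tx": 0, "ty": 0.0005, "tz": 0.0014, "yaw": 0},
  {"claw": 0.028, "tx": 0, "ty": 0.0005, "tz": 0.0014, "yaw": 0},
])

```text
time: 34.67
position: [0.4398, 0.1714, 0.179]
orientation: [3.136, -0.187, -0.0]
contact_force: [-0.9, 0.0, 0.4]
opening: 0.0338
```

carry_out([
  {"claw": 0.028, "tx": 0, "ty": 0.0005, "tz": 0.0014, "yaw": 0},
  {"claw": 0.028, "tx": 0, "ty": 0.0005, "tz": 0.0014, "yaw": 0},
  {"claw": 0.028, "tx": 0, "ty": 0.0005, "tz": 0.0014, "yaw": 0},
])

```text
time: 35.05
position: [0.4397, 0.1699, 0.1748]
orientation: [3.136, -0.187, -0.0]
contact_force: [0.5, 0.3, 0.7]
opening: 0.034
```

carry_out([
  {"claw": 0.028, "tx": 0, "ty": 0.0005, "tz": 0.0014, "yaw": 0},
  {"claw": 0.028, "tx": 0, "ty": 0.0005, "tz": 0.0014, "yaw": 0},
  {"claw": 0.028, "tx": 0, "ty": 0, "tz": 0, "yaw": 0},
])

```text
time: 35.42
position: [0.4395, 0.1689, 0.172]
orientation: [3.136, -0.187, -0.0]
contact_force: [0.3, -0.7, 0.1]
opening: 0.0338
```

```bash
python3 -c "
from h import *
snap(19);st()
s=cv2.imread('pics/scene19.png')
cv2.imwrite('pics/s19c.png',cv2.resize(s[175:250,220:290],None,fx=8,fy=8,interpolation=0))"
```

```text
t 35.52 p [0.4396 0.1689 0.1721] yawdir -6.821952519814806 tilt [ 0.0001  0.     -1.    ] F [ 0.6512  0.7263 -0.0051] T [-0.04   -0.1005  0.0325] op 0.0336060664354645
```

View pics/s19c.png

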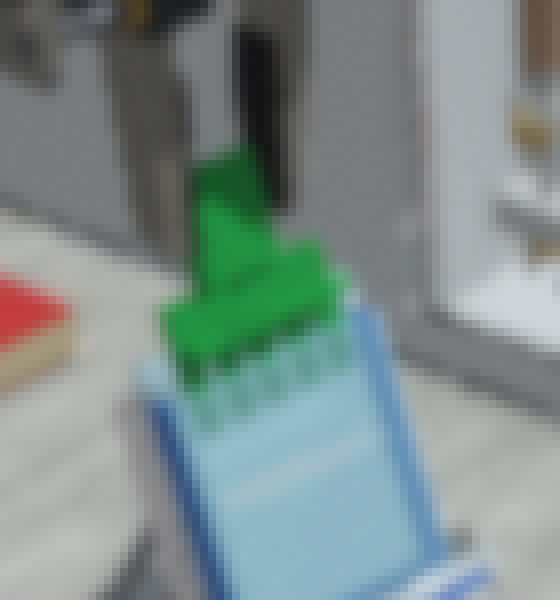

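carry_out([
  {"claw": 0.028, "tx": 0, "ty": 0.0005, "tz": 0.0014, "yaw": 0},
  {"claw": 0.028, "tx": 0, "ty": 0.0005, "tz": 0.0014, "yaw": 0},
  {"claw": 0.028, "tx": 0, "ty": 0.0005, "tz": 0.0014, "yaw": 0},
  {"claw": 0.028, "tx": 0, "ty": 0.0005, "tz": 0.0014, "yaw": 0},
])

```text
time: 36.02
position: [0.4393, 0.1669, 0.1664]
orientation: [3.136, -0.187, -0.0]
contact_force: [-0.1, -0.3, -0.3]
opening: 0.0342
```

carry_out([
  {"claw": 0.028, "tx": 0, "ty": 0.0005, "tz": 0.0014, "yaw": 0},
  {"claw": 0.028, "tx": 0, "ty": 0, "tz": 0, "yaw": 0},
])

```text
time: 36.28
position: [0.4392, 0.1664, 0.165]
orientation: [3.136, -0.187, -0.0]
contact_force: [-0.7, -0.2, -1.2]
opening: 0.0338
```

carry_out([
  {"claw": 0.028, "tx": 0, "ty": 0.0003, "tz": 0.001, "yaw": 0},
  {"claw": 0.028, "tx": 0, "ty": 0, "tz": 0, "yaw": 0},
])

```text
time: 36.52
position: [0.4392, 0.1661, 0.164]
orientation: [-3.136, 0.187, 0.0]
contact_force: [0.5, 0.0, 0.1]
opening: 0.0337
```

carry_out([
  {"claw": 0.028, "tx": 0, "ty": 0.0003, "tz": 0.001, "yaw": 0},
  {"claw": 0.028, "tx": 0, "ty": 0, "tz": 0, "yaw": 0},
])

```text
time: 36.78
position: [0.4391, 0.1658, 0.163]
orientation: [3.136, -0.187, -0.0]
contact_force: [-0.4, 0.2, -0.2]
opening: 0.0339
```

carry_out([
  {"claw": 0.028, "tx": 0, "ty": 0.0003, "tz": 0.001, "yaw": 0},
  {"claw": 0.028, "tx": 0, "ty": 0, "tz": 0, "yaw": 0},
])

```text
time: 37.02
position: [0.4394, 0.1659, 0.1626]
orientation: [-3.135, 0.187, -0.001]
contact_force: [-1.9, 2.0, 3.8]
opening: 0.0344
```

carry_out([
  {"claw": 0.028, "tx": 0, "ty": 0.0003, "tz": 0.001, "yaw": 0},
  {"claw": 0.028, "tx": 0, "ty": 0, "tz": 0, "yaw": 0},
])

```text
time: 37.28
position: [0.4394, 0.1657, 0.1617]
orientation: [-3.135, 0.187, -0.001]
contact_force: [-1.7, 2.4, 5.7]
opening: 0.034
```

carry_out([
  {"claw": 0.028, "tx": 0, "ty": 0.0003, "tz": 0.001, "yaw": 0},
  {"claw": 0.028, "tx": 0, "ty": 0, "tz": 0, "yaw": 0},
])

```text
time: 37.52
position: [0.4393, 0.1653, 0.1606]
orientation: [-3.135, 0.187, -0.001]
contact_force: [-1.3, 2.4, 6.3]
opening: 0.034
```

```bash
python3 -c "
from h import *
snap(20);st()
s=cv2.imread('pics/scene20.png')
cv2.imwrite('pics/s20c.png',cv2.resize(s[175:250,220:290],None,fx=8,fy=8,interpolation=0))"
```

```text
t 37.62 p [0.4393 0.1653 0.1606] yawdir -6.813585513520638 tilt [ 0.0007  0.0007 -1.    ] F [-2.3219  2.519   5.3449] T [ 0.4105  0.2403 -0.0366] op 0.034102888924922956
```

View pics/s20c.png

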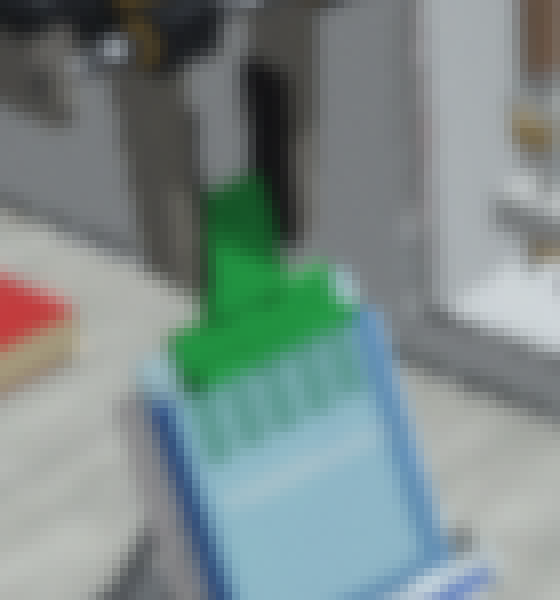

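carry_out([
  {"claw": 0.036, "tx": 0, "ty": 0, "tz": 0, "yaw": 0},
  {"claw": 0.045, "tx": 0, "ty": 0, "tz": 0, "yaw": 0},
  {"claw": 0.055, "tx": 0, "ty": 0, "tz": 0, "yaw": 0},
  {"claw": 0.055, "tx": 0, "ty": 0, "tz": 0, "yaw": 0},
  {"claw": 0.055, "tx": 0, "ty": 0, "tz": -0.01, "yaw": 0},
  {"claw": 0.055, "tx": 0, "ty": 0, "tz": -0.03, "yaw": 0},
  {"claw": 0.055, "tx": 0, "ty": 0, "tz": -0.04, "yaw": 0},
  {"claw": 0.055, "tx": 0, "ty": 0.05, "tz": 0, "yaw": 0},
  {"claw": 0.055, "tx": 0, "ty": 0.055, "tz": 0, "yaw": 0},
  {"claw": 0.055, "tx": 0, "ty": 0.055, "tz": 0, "yaw": 0},
  {"claw": 0.055, "tx": 0, "ty": 0.055, "tz": 0, "yaw": 0},
  {"claw": 0.055, "tx": 0, "ty": 0, "tz": 0, "yaw": 0},
  {"claw": 0.055, "tx": 0, "ty": 0, "tz": 0, "yaw": 0},
])

```text
time: 39.25
position: [0.4138, -0.0482, 0.2406]
orientation: [-3.136, 0.188, -0.001]
contact_force: [-0.3, -0.4, -0.7]
opening: 0.055
```

```bash
python3 -c "
from h import *
snap(21);st()
s=cv2.imread('pics/scene21.png')
cv2.imwrite('pics/s21c.png',cv2.resize(s[190:285,220:300],None,fx=6,fy=6,interpolation=0))
s=cv2.imread('pics/top21.png');cv2.imwrite('pics/t21c.png',cv2.resize(s[228:298,218:292],None,fx=8,fy=8,interpolation=0))"
```

```text
t 39.35 p [ 0.4138 -0.0474  0.2403] yawdir -6.708460398126603 tilt [ 0.0003  0.0003 -1.    ] F [-0.1164  0.1281  0.6209] T [-0.0382 -0.1211  0.032 ] op 0.05496208548767419
```

View pics/s21c.png

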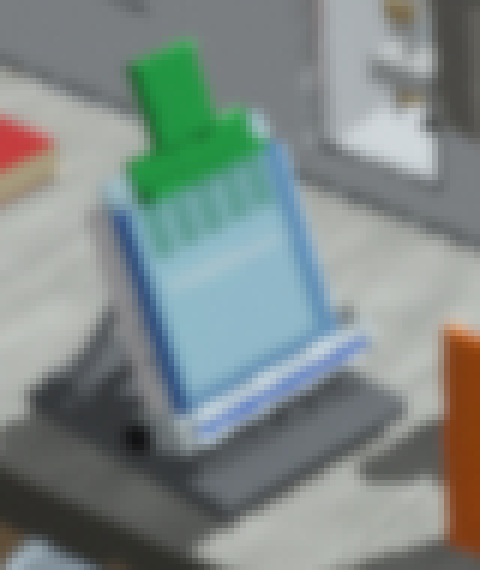

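View pics/t21c.png

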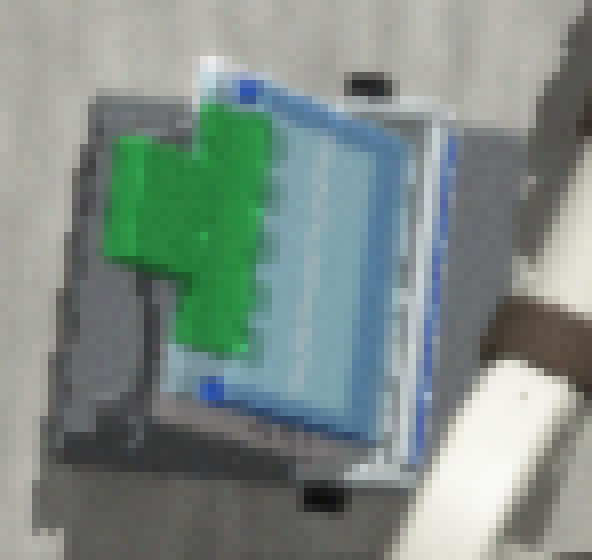

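View pics/top21.png

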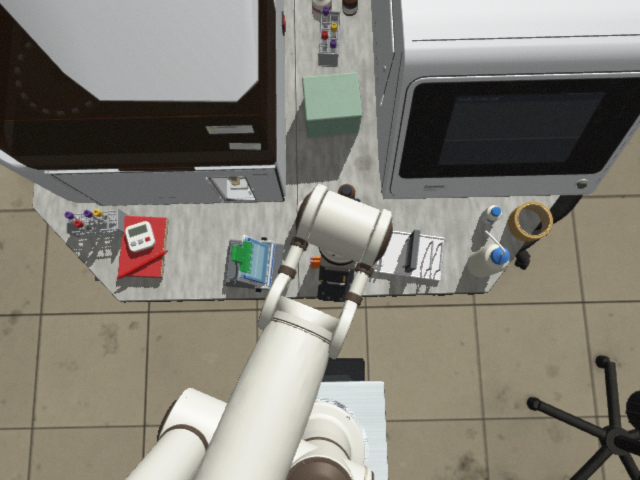

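Run:
```python
from h import *
S=ld('scene21.pkl');T=ld('top21.pkl');e=np.array([.993,-.1187,0]);n=np.array([.1187,.993,0])
def P(x,l,z): return np.array([.4369+(.1249-.147)*.119,.1249,.0336])+l*e+x*(n*.94+[0,0,-.342])+z*(n*.342+[0,0,.94])
f=lambda a:tuple(np.round(a,1))
for l in(-.017,.017): print('tabtop front',f(proj(S,P(-.013,l,.158))),f(proj(T,P(-.013,l,.158))),'back',f(proj(T,P(-.003,l,.158))))
for l in(-.034,.034): print('ridge bot out',f(proj(S,P(-.019,l,.100))),f(proj(T,P(-.019,l,.1))),'tip',f(proj(S,P(-.010,l,.074))))
for l in(-.043,.043): print('strip top',f(proj(S,P(-.008,l,.100))),f(proj(T,P(-.008,l,.1))))
```

```text
tabtop front (np.float64(242.1), np.float64(200.1)) (np.float64(234.1), np.float64(260.6)) back (np.float64(230.0), np.float64(260.4))
tabtop front (np.float64(252.1), np.float64(195.6)) (np.float64(236.1), np.float64(245.0)) back (np.float64(232.0), np.float64(244.8))
ridge bot out (np.float64(245.0), np.float64(223.6)) (np.float64(248.3), np.float64(272.4)) tip (np.float64(245.9), np.float64(232.8))
ridge bot out (np.float64(264.5), np.float64(214.1)) (np.float64(251.9), np.float64(242.5)) tip (np.float64(265.2), np.float64(223.1))
strip top (np.float64(239.8), np.float64(224.8)) (np.float64(243.4), np.float64(276.2))
strip top (np.float64(264.5), np.float64(212.8)) (np.float64(248.1), np.float64(238.5))
```

```bash
python3 -c "
from h import *
s,M=st(); 
from rig import ctrl
print(ctrl.hand_in())"
```

```text
t 39.35 p [ 0.4138 -0.0474  0.2403] yawdir -6.708460398126603 tilt [ 0.0003  0.0003 -1.    ] F [-0.1164  0.1281  0.6209] T [-0.0382 -0.1211  0.032 ] op 0.05496208548767419
the job is handed in; nothing more can be done
None
```

The clear cassette is on the casting stand with the green comb home in its gap, and I handed the job in at 39.4 s with the arm clear and touching nothing.

- **Cassette:** I gripped it at top middle, found the backstop by touch at about 3 N, then lowered it until its foot rested. The foot met the bar about 2 mm above its lowest setting, with about 9 N peak at the touch. I let it lean back on the rear finger until it lay on the backstop. A push of about 10 N low on the front plate did not move it. In the pictures it is centred to about 1 mm, taller plate to the back. It did not move when the comb went in.
- **Comb:** I held it across the tab's width so it could pivot. I tilted it against the taller plate and slid it down about 31 mm until the ridge landed, with about 6 N peak. In both views the tab top and teeth tips lie within 1–2 pixels (2–4 mm) of where a fully home comb should be, and the teeth show behind the front plate.
- **Weaker checks:**
  - That the foot is right back rests mainly on the push test. The pictures are only good to about 2 mm there, and one estimate of the strips' position read about 1.8 mm forward.
  - One picture measurement read the cassette about 1° turned against the stand, which is within the measuring noise.
  - One move call was refused for missing keys before anything had moved.
  - In the last top view the rack, dam and the bottles in sight look unmoved; the arm hid the orange look-alike and some bottles.

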